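Lay out a rectifier circuit on the test board

ROBOT

A 6-joint arm with a two-finger parallel gripper is mounted at the origin on the work surface. World frame = base frame: x ahead of the robot, y to its left, z up, the work surface at z = 0. Lengths are in m, angles in rad, forces in N, time in s.
With the tool pointing down it reaches from about 0.35 to 0.775 m from the base axis. Payload 7.3 kg.
Tool frame: the origin (TCP) lies at the very end of the fingers, on their centre line; the grasp point (between the pads) lies 19 mm behind it; z points along the fingers, x is the direction in which the jaws open and shut, and the axes are right-handed (so a half turn about z gives the same grasp; the last joint's range is limited). The gripper opens to 92 mm and grips with 3 to 60 N. Pads are 19 mm wide; open, the fingers measure 130 mm over their backs; the gripper's body (75 mm by 190 mm) begins 47 mm behind the grasp point.
Start: joints at [1.02, 0.342, 1.524, -0, 1.275, -0.146], TCP at [0.207, 0.483, 0.227] pointing down, gripper open.
Joint ranges: [-2.53, 2.53], [-0.77, 2.02], [0.04, 2.7], [-1, 4.14], [0.28, 2.66], [-3.11, 3.11]. Speed limits (rad/s): [2.57, 2.57, 3.14, 3.14, 3.14, 3.14].

INTERFACE

Orientations are given as a rotation vector (axis times angle).
In Python, from station import ctrl gives the robot as it stands. The module is installed in compiled form; this text tells all that it offers.
- The arm moves only by the tool arm_command, never from a script. Its argument "rows" is a list of rows, each a list of 5 numbers: the shift along the tool's x, y, z in cm, then the turn about the tool's z in rad, then the opening in per cent of the stroke, from 0 (shut) to 100 (fully open). A call has exactly 10 rows; each row shifts and turns the commanded pose from where the row before left it, along the tool's axes as they then stand; what a row does not reach is not made up. A row lasts 1/10 s, in which the tool goes at most 50 mm and 8.59 degrees, less where a joint would pass 70% of its speed; a pose out of reach is approached as far as the arm can. A call is refused whole if a number of a shift passes 5 or a number of a turn 0.15, either way. A call with a gripper value outside its range is refused whole. The fingers move at their own pace and stop on an object; the grip force is fixed at half the most. Time passes only in rows, so rows that do not move let the fingers close, or fill a call up. It gives the time, the measured TCP pose, the force and the opening at its end, in the units of the state.
- ctrl.read_state(): the state, without advancing time (a new reading comes with each control period).
- ctrl.capture(name): name is "side" or "top" or "wrist"; returns a dict with "color" (420x560x3 uint8, red, green, blue), "vertical_fov" (degrees; the focal length in pixels is half the picture's height over the tangent of half this angle, whatever the lens; pixels are square), "cx", "cy" (the principal point, pixels), "origin" and "orientation" of the camera in the world. Camera axes: x right, y down, z forward; pixel columns grow to the right and rows downward; lengths in m; the calibration is good to about 2 mm. The wrist camera is an equidistant fisheye: a pixel r from the principal point sees the ray r / f radians off the axis. A picture is of the moment at which its call begins. There is no depth.
- ctrl.finish_job(): hands the job in, once; it reports no verdict.
The state is a dict: "t": time; "qpos": joint angles; "qvel": joint speeds; "tau": joint torques, N m; "tool_pos": TCP position; "tcp_rot": TCP orientation; "contact_force": force on the tool from outside, world axes, zero at the start; "wrist_torque": the same for the moment, N m; "gripper_width": opening from 0.0 (shut) to 1.0 (fully open).
Only numpy, scipy, OpenCV 4.12 (cv2) and the standard library are available. Lean on these libraries where they do the work, as an engineer would, in place of code of your own. Each camera call takes 0.05 s, during which the arm holds its last target.

TASK

Lay the parts of the rectifier circuit out on the brown board, upright and square to it, ready for wiring: the flat rectifier block midway between the terminal block and the meter with its long side running from one to the other, and the finned heat sink centred on top of it, fins up, long side along long side. The transformer goes directly behind the terminal block (the side away from the robot) and the larger capacitor stands directly in front of the meter (the robot's side), each with a gap of about 3 cm. Leave the small capacitor, the ring core and the screwdriver where they lie.

Things in the scene. Friction and masses are not known exactly. Their poses are not given: they have to be found in the camera images.
- board: Fixed brown layout board lying on the bench, 230 x 400 x 8 mm (x, y, z). Origin at the centre of its underside, on the bench; top face 8 mm up. Its +x axis points away from the robot ('behind'), +y runs along its length to the robot's left; it may be turned up to 0.18 rad. The terminal block and the meter stand near its two ends, 150 mm either side of its centre on its y axis, either one at either end.
- terminals: Fixed black terminal block with two round grey binding posts side by side, 50 x 80 mm, 22 mm high, 46 mm with the posts. Origin at the centre of its underside, on the board's top; axes parallel to the board's.
- meter: Fixed grey meter box with a white dial with a needle and a black strip on top, 50 x 80 x 42 mm. Origin at the centre of its underside, on the board's top; axes parallel to the board's.
- rectifier: Loose rectifier block: a plain flat rectangular block, black plastic with a smooth bare metal top, 80 x 54 x 22 mm (x, y, z), about 0.16 kg. Origin at the centre of its underside; its x axis is the long side.
- heatsink: Loose aluminium heat sink, 70 x 50 x 30 mm (x, y, z): 6 mm base with six upright 3 mm fins running along its long side (x); the two outermost fins are flush with the 50 mm wide base. About 0.12 kg. Origin at the centre of its underside, fins up at the start.
- transformer: Loose transformer: dark steel core with a copper-coloured winding round the middle, on a steel foot plate; 57 mm (x) by 46 mm (y) by 48 mm high. The winding, 36 mm long in x and 46 mm wide in y, spans heights 9.5 to 41.5 mm; the core is 24 mm wide in y and 57 mm long in x, the foot 57 x 40 x 3 mm. About 0.45 kg. Origin at the centre of its underside; stands upright at the start. On the board it may be turned either way as long as it is square.
- capacitor: Loose larger capacitor: upright aluminium can, 36 mm diameter, 55 mm high, black top with two small brass contacts; about 0.08 kg. Origin at the centre of its underside, z along its axis.
- small_capacitor: Loose smaller capacitor of the same make, 25 mm diameter, 35 mm high, upright; not used, to be left alone. Origin at the centre of its underside.
- core: Loose dark ring core, 52 mm outer and 26 mm inner diameter, 18 mm high, lying flat; not used, to be left alone. Origin at the centre of its underside.
- screwdriver: Loose black-handled screwdriver, 170 mm long, lying roughly along the robot's x beside the parts at the robot's right; to be left alone. Origin on its underside near its middle.
There are look-alikes about, which are no part of the job. Leave any blue look-alike of the transformer alone.

How it is judged:
By the outcome, as a careful person would: the job done as asked, in the order asked, and still so for the second after the job is handed in, with the robot touching nothing.
It also fails if it takes over 102 s, if anything falls off the work surface, if the arm or the gripper's body presses on something with over 40 N, if the wrist force passes 120 N, or if a joint passes its speed limit or range.

## Working session

There is one attempt and no reset: what is moved stays moved. The work goes in short steps, Python scripts to look and compute and a tool call to move; the robot and the scene stay as the last step left them, time stands still between calls to the robot, and variables do not carry over. Pictures are saved under pics/ and viewed, and the job is handed in when it is done.

Besides the shell and the picture viewer there is one more tool, called after "Emit:" by a JSON object that holds its "op" and its "data", one argument or row to a line. arm_command: Moves the arm, as the interface text tells. Its arguments: {"type":"object","properties":{"rows":{"type":"array","items":{"type":"array","items":{"type":"number"}}}},"required":["rows"]}

```bash
mkdir -p pics; cat > h.py <<'E'
import numpy as np,cv2
from scipy.spatial.transform import Rotation as R
from station import ctrl
def cap(name,tag):
    c=ctrl.capture(name); cv2.imwrite(f'pics/{tag}.png',c['color'][:,:,::-1]); np.save(f'pics/{tag}.npy',c,allow_pickle=True); return c
def load(tag): return np.load(f'pics/{tag}.npy',allow_pickle=True).item()
def rot(o):
    o=np.array(o,float)
    return o if o.shape==(3,3) else (R.from_rotvec(o).as_matrix() if o.size==3 else R.from_quat(o).as_matrix())
def f(c): return 210/np.tan(np.radians(c['vertical_fov'])/2)
def px2z(c,u,v,z,fish=False):
    d=np.array([u-c['cx'],v-c['cy']])/f(c)
    if fish:
        th=np.hypot(*d); d3=np.array([*(d/max(th,1e-9)*np.sin(th)),np.cos(th)])
    else: d3=np.array([*d,1])
    w=rot(c['orientation'])@d3; o=np.array(c['origin']); return o+w*(z-o[2])/w[2]
def proj(c,P,fish=False):
    p=rot(c['orientation']).T@(np.array(P)-c['origin'])
    if fish:
        r=np.hypot(p[0],p[1]); th=np.arctan2(r,p[2]); q=p[:2]/max(r,1e-9)*th
    else: q=p[:2]/p[2]
    return q*f(c)+[c['cx'],c['cy']]
E
python3 - <<'E'
from h import *
for n in ['side','top','wrist']:
    c=cap(n,n+'0'); print(n,c['vertical_fov'],c['cx'],c['cy'],c['origin'],c['orientation'])
    
print(ctrl.read_state())
E
```

```text
side 52.86193353237851 280.7967382415641 206.34404084534535 [-0.02174835 -0.83765916  0.69640848] [-2.094773    0.66332528 -0.34873259]
top 48.93835166755316 283.43634098527076 208.80074344477964 [ 0.36888481 -0.07709493  1.25160729] [-2.1452816   2.17241617 -0.12996481]
wrist 65.70646984690485 282.73823275383114 209.4303815119394 [0.13240634 0.51425539 0.3854169 ] [2.40041932 1.58357914 0.24424872]
{'t': 0.15, 'qpos': array([ 1.02000932e+00,  3.42595774e-01,  1.52478869e+00,  3.33797158e-06,
        1.27541786e+00, -1.45996642e-01]), 'qvel': array([ 2.04680903e-05, -2.19409441e-03, -2.17824977e-03,  1.07554948e-03,
       -5.55483873e-04,  1.98984282e-03]), 'tau': array([ 1.86514480e-03, -4.31468225e+01, -2.44353282e+01,  7.16919964e-02,
        5.37830370e-02, -1.30879462e-04]), 'tool_pos': array([0.20657332, 0.48231766, 0.22619055]), 'tcp_rot': array([ 2.62221840e+00,  1.72926971e+00, -1.72342162e-03]), 'contact_force': array([ 0.0655512 , -0.8719776 ,  0.39908943]), 'wrist_torque': array([ 9.80280124e-03, -2.80336884e-05,  5.74497301e-02]), 'gripper_width': 0.9996155097694421}
```

View pics/top0.png

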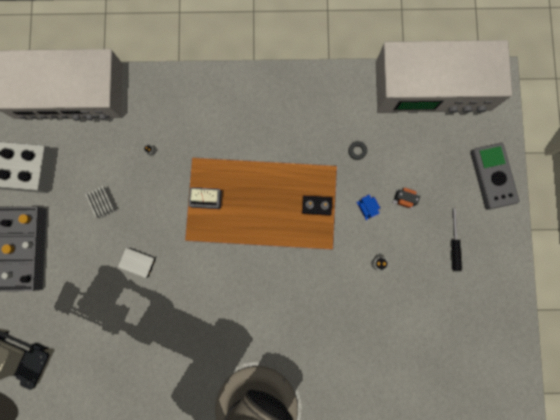

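View pics/side0.png

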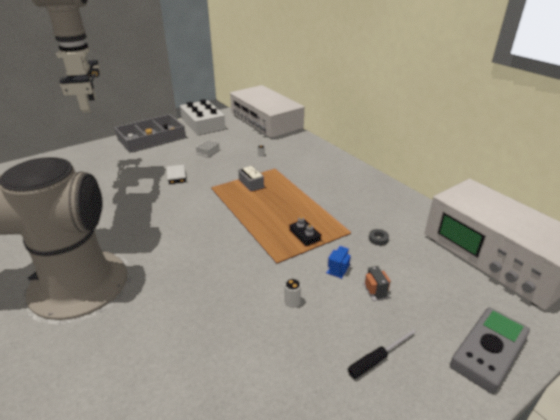

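View pics/wrist0.png

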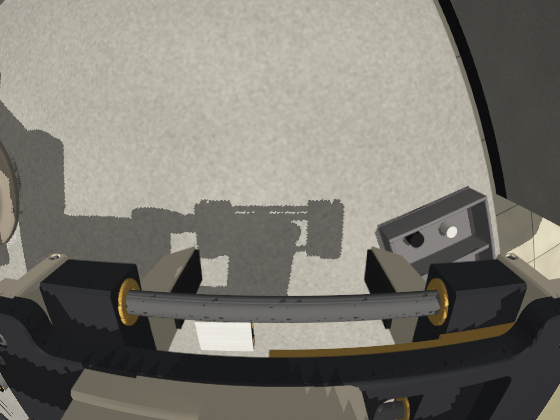

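The top view shows:
- Rectifier at (136,262), heat sink at (101,202).
- Meter at (206,197), terminals at (317,205).
- Ring core at (357,150), screwdriver at (456,240).
- Transformer candidates: copper/dark at (407,198) and blue at (369,206). The copper one fits the description; blue is the look-alike.
- Capacitor candidates: (381,262) and (149,149). The larger is (381,262).

I'll confirm these in enlarged crops.

```bash
python3 - <<'E'
from h import *
im=cv2.imread('pics/top0.png')
a=im[135:285,340:440]; b=im[135:285,75:175]
o=np.hstack([cv2.resize(x,None,fx=3.9,fy=3.9,interpolation=cv2.INTER_CUBIC) for x in (a,b)])
cv2.imwrite('pics/crop1.png',o)
im=im[145:260,175:350]
cv2.imwrite('pics/crop2.png',cv2.resize(im,None,fx=4.5,fy=4.5,interpolation=cv2.INTER_CUBIC))
im=cv2.imread('pics/side0.png')
cv2.imwrite('pics/crop3.png',cv2.resize(im[210:320,250:430],None,fx=4.4,fy=4.4,interpolation=cv2.INTER_CUBIC))
E
```

```text
(no output)
```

View pics/crop1.png

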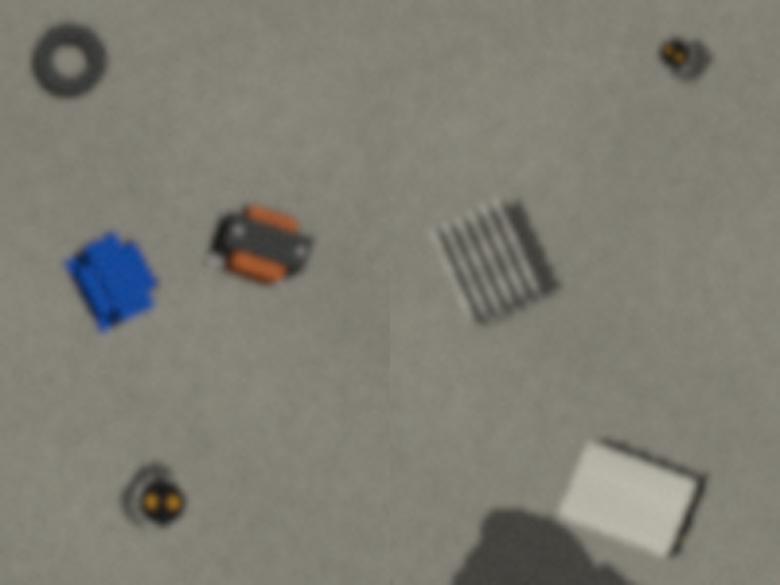

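View pics/crop2.png

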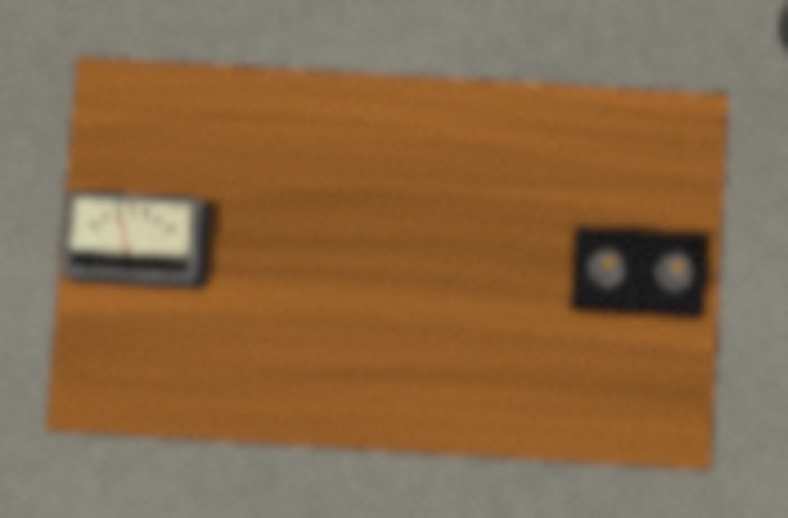

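View pics/crop3.png

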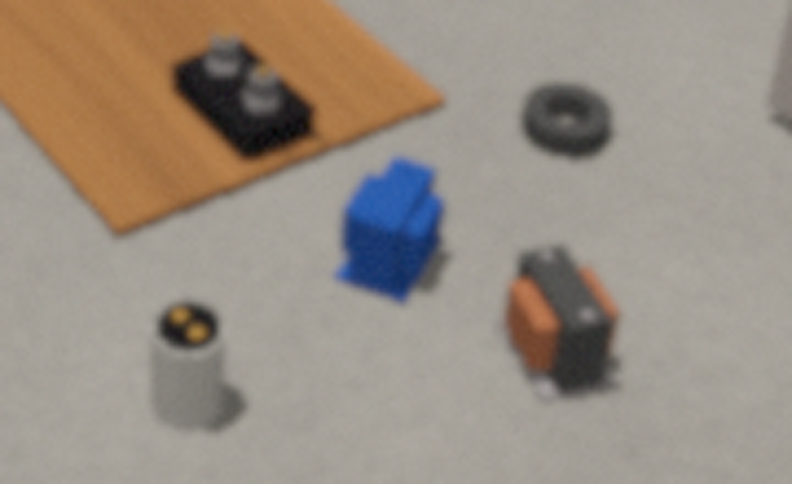

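```bash
cat > fit.py <<'E'
from h import *
from scipy.optimize import least_squares
def fitrect(c,pix,z,lx,ly,fish=False):
    """pix order: any; assign to rectangle corners; returns x,y,yaw of lx axis"""
    P=np.array([px2z(c,*p,z,fish)[:2] for p in pix]); m=P.mean(0)
    L=np.array([[1,1],[-1,1],[-1,-1],[1,-1]])*[lx/2,ly/2]
    best=None
    for s in range(4):
        for Q in (P,P[::-1]):
            Q=np.roll(Q,s,0)
            fn=lambda p:((L@np.array([[np.cos(p[2]),np.sin(p[2])],[-np.sin(p[2]),np.cos(p[2])]])+p[:2])-Q).ravel()
            for y0 in (0,1.5):
                r=least_squares(fn,[*m,y0])
                if best is None or r.cost<best.cost: best=r
    print('fit',best.x.round(4),'rms mm',1e3*np.sqrt(2*best.cost/4), 'edges',np.linalg.norm(P-np.roll(P,1,0),axis=1).round(4))
    return best.x
def un(X,s,o): return [((x+.5)/s-.5+o[0],(y+.5)/s-.5+o[1]) for x,y in X]
E
python3 - <<'E'
from fit import *
c=load('top0')
print('board');fitrect(c,un([(78,57),(727,92),(711,467),(48,432)],4.5,(175,145)),.008,.23,.4)
print('meter');fitrect(c,un([(69,191),(200,198),(196,283),(66,277)],4.5,(175,145)),.05,.05,.08)
print('term');fitrect(c,un([(577,228),(709,234),(705,316),(573,307)],4.5,(175,145)),.03,.05,.08)
def r(X): return un([(x-390,y) for x,y in X],3.9,(75,135))
print('rect');fitrect(c,r([(597,440),(700,480),(668,556),(558,512)]),.022,.08,.054)
print('hs');fitrect(c,r([(432,228),(514,200),(560,288),(482,322)]),.025,.07,.05)
l=lambda X: un(X,3.9,(340,135))
P=l([(240,232),(300,250),(162,502),(69,60),(155,508),(152,470)])
print('tr top bolts',px2z(c,*P[0],.048),px2z(c,*P[1],.048))
print('cap top',px2z(c,*P[2],.055))
s=load('side0')
# transformer in side: top center bolts at crop3
Q=un([(547,254),(588,315),(188,325),(188,420)],4.4,(250,210))
for q in Q[:2]: print('tr side',px2z(s,*q,.048))
print('cap side',px2z(s,*Q[2],.055))
E
```

```text
board
fit [ 0.5381 -0.0178 -0.0667] rms mm 1.555188395649181 edges [0.2295 0.3972 0.2285 0.397 ]
meter
fit [ 0.5478  0.1309 -0.054 ] rms mm 1.9031177613508643 edges [0.0508 0.077  0.0502 0.076 ]
term
fit [ 0.5265 -0.1673  3.0715] rms mm 1.2811977112464354 edges [0.0473 0.0785 0.0491 0.0782]
rect
fit [ 0.381   0.3138 -1.9675] rms mm 1.8611773216015841 edges [0.0545 0.0761 0.0549 0.0813]
hs
fit [0.5446 0.4092 0.455 ] rms mm 5.418831208651401 edges [0.0753 0.059  0.0703 0.0575]
tr top bolts [ 0.54999633 -0.38830913  0.048     ] [ 0.53719759 -0.42827578  0.048     ]
cap top [ 0.36944269 -0.3272419   0.055     ]
tr side [ 0.55080086 -0.38683099  0.048     ]
tr side [ 0.53580678 -0.4292431   0.048     ]
cap side [ 0.36776558 -0.32790411  0.055     ]
```

Confirmed: copper/dark transformer at crop (262,245), the blue one is the look-alike; large capacitor at crop (160,500), the smaller one at upper right. Next, a planner helper.

```bash
cat > plan.py <<'E'
from h import *
def yaw(): 
    s=ctrl.read_state(); X=R.from_rotvec(s['tcp_rot']).as_matrix()[:,0]; return s,np.arctan2(X[1],X[0])
def plan(tx,ty,tz,tyaw,n=10,grip=100,nt=None,start=None):
    """n rows, linear; prints rows"""
    if start is None: s,y=yaw(); p=np.array(s['tool_pos'])
    else: p=np.array(start[:3]); y=start[3]; 
    d=np.array([tx,ty,tz])-p; dy=(tyaw-y+np.pi/2)%np.pi-np.pi/2
    print('t',ctrl.read_state()['t'].__round__(2),'pos',p.round(4),'yaw',round(y,4),'dyaw',round(dy,4),'dist',np.linalg.norm(d).round(3))
    rows=[];cur=p.copy();cy=y;turnleft=-dy; nt=nt or n
    st=np.clip(-dy/nt,-.15,.15)
    for i in range(n):
        g=p+d*(i+1)/n-cur
        X=np.array([np.cos(cy),np.sin(cy),0]);Y=np.array([np.sin(cy),-np.cos(cy),0])
        t=st if i<nt else 0
        r=[round(100*g@X,2),round(100*g@Y,2),round(-100*g[2],2),round(t,3),grip]
        rows.append([float(v) for v in r]); cur=cur+(X*r[0]+Y*r[1])/100+[0,0,-r[2]/100]; cy-=r[3]
    print(rows,'end',cur.round(4),round(cy,4)); return rows
E
python3 - <<'E'
from plan import *
plan(.381,.314,.17,-.397)
E
```

```text
t 0.15 pos [0.2066 0.4823 0.2262] yaw 1.166 dyaw -1.563 dist 0.249
[[-0.86, 2.27, 0.56, 0.15, 100.0], [-0.51, 2.37, 0.56, 0.15, 100.0], [-0.16, 2.42, 0.57, 0.15, 100.0], [0.21, 2.41, 0.56, 0.15, 100.0], [0.57, 2.35, 0.56, 0.15, 100.0], [0.92, 2.25, 0.56, 0.15, 100.0], [1.24, 2.08, 0.56, 0.15, 100.0], [1.54, 1.87, 0.57, 0.15, 100.0], [1.8, 1.63, 0.56, 0.15, 100.0], [2.02, 1.33, 0.56, 0.15, 100.0]] end [0.381 0.314 0.17 ] -0.334
```

Emit:
{"op": "arm_command", "data": {
  "rows": [
    [-0.9,2.3,0.6,0.15,100],
    [-0.5,2.4,0.6,0.15,100],
    [-0.2,2.4,0.6,0.15,100],
    [0.2,2.4,0.6,0.15,100],
    [0.6,2.4,0.6,0.15,100],
    [0.9,2.2,0.6,0.15,100],
    [1.2,2.1,0.6,0.15,100],
    [1.5,1.9,0.6,0.15,100],
    [1.8,1.6,0.5,0.15,100],
    [2.0,1.3,0.5,0.15,100]
  ]
}}

```text
t: 1.15
tool_pos: [0.3808, 0.3128, 0.1683]
tcp_rot: [3.096, -0.532, -0.001]
contact_force: [0.2, -0.3, -0.1]
gripper_width: 0.997
```

```bash
python3 - <<'E'
from plan import *
c=cap('wrist','w1'); 
s,y=yaw(); print(s['tool_pos'],y,proj(c,s['tool_pos'],True), proj(c,[.381,.3138,.022],True))
E
```

```text
[0.38290616 0.31079707 0.16755853] -0.34935094503556463 [285.03402819 266.07033753] [281.29492651 194.29054856]
```

View pics/w1.png

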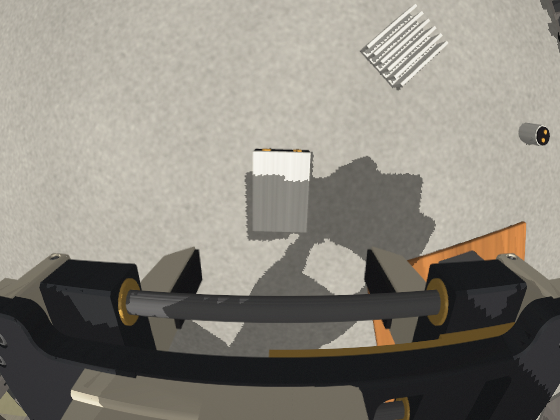

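Wrist view: rectifier's top face at about (254,152)-(311,152)-(307,233)-(249,232), and heat sink corners near (361,49), (417,5), (447,42), (399,88).

```bash
python3 - <<'E'
from h import *
im=cv2.imread('pics/w1.png')
a=cv2.resize(im[140:250,235:325],None,fx=4.4,fy=4.4,interpolation=cv2.INTER_CUBIC)
b=cv2.resize(im[0:110,345:435+20],None,fx=3.6,fy=4.4,interpolation=cv2.INTER_CUBIC)
cv2.imwrite('pics/c4.png',np.hstack([a,b]))
E
```

```text
(no output)
```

View pics/c4.png

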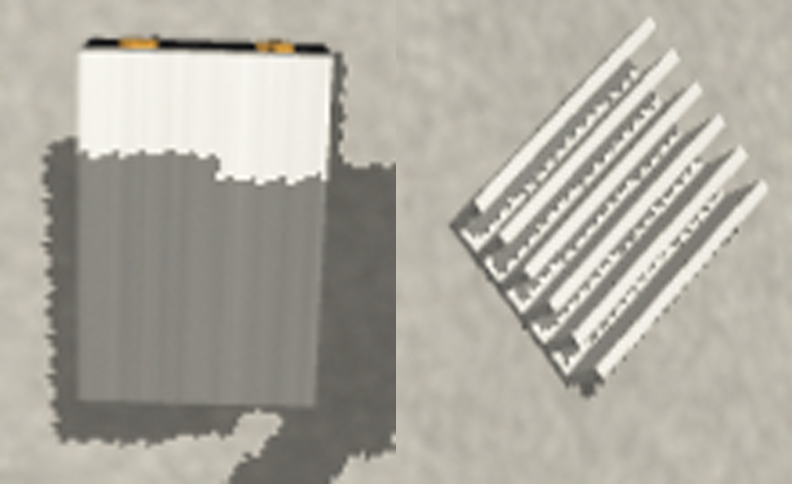

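```bash
python3 - <<'E'
from fit import *
from plan import plan
c=load('w1')
r=fitrect(c,un([(78,50),(331,52),(317,406),(78,402)],4.4,(235,140)),.022,.08,.054,True)
h=[((x-396+.5)/3.6-.5+345,(y+.5)/4.4-.5) for x,y in [(472,207),(653,18),(768,187),(600,378)]]
fitrect(c,h,.03,.07,.05,True)
plan(r[0],r[1],.03,r[2]+np.pi/2,10)
E
```

```text
fit [ 0.3806  0.3158 -1.9293] rms mm 0.6616255490348566 edges [0.0808 0.0543 0.0813 0.0549]
fit [ 0.5447  0.416  -2.7028] rms mm 1.0486707959697898 edges [0.0491 0.0722 0.0487 0.071 ]
t 1.2 pos [0.3829 0.3108 0.1676] yaw -0.3494 dyaw -0.0091 dist 0.138
[[-0.04, -0.04, 1.38, 0.001, 100.0], [-0.04, -0.04, 1.37, 0.001, 100.0], [-0.04, -0.04, 1.38, 0.001, 100.0], [-0.03, -0.04, 1.37, 0.001, 100.0], [-0.04, -0.03, 1.38, 0.001, 100.0], [-0.04, -0.04, 1.37, 0.001, 100.0], [-0.04, -0.04, 1.38, 0.001, 100.0], [-0.04, -0.04, 1.37, 0.001, 100.0], [-0.04, -0.04, 1.38, 0.001, 100.0], [-0.04, -0.04, 1.38, 0.001, 100.0]] end [0.3806 0.3158 0.03  ] -0.3594
```

Emit:
{"op": "arm_command", "data": {
  "rows": [
    [-0.1,-0.1,2,0.01,100],
    [-0.1,-0.1,2,0,100],
    [-0.1,-0.1,2,0,100],
    [-0.1,-0.1,2,0,100],
    [0,0,2,0,100],
    [0,0,2,0,100],
    [0,0,2,0,100],
    [0,0,1.2,0,100],
    [0,0,0.8,0,100],
    [0,0,0,0,100]
  ]
}}

```text
t: 2.2
tool_pos: [0.3775, 0.3187, 0.0081]
tcp_rot: [3.094, -0.537, -0.002]
contact_force: [0.1, 0.6, 0.2]
gripper_width: 0.997
```

```bash
python3 - <<'E'
from plan import *
plan(.3806,.3158,.004,-.3585,1)
print(ctrl.read_state()['contact_force'])
E
```

```text
t 2.2 pos [0.3775 0.3187 0.0081] yaw -0.3436 dyaw -0.0149 dist 0.006
[[0.39, 0.16, 0.41, 0.015, 100.0]] end [0.3806 0.3158 0.004 ] -0.3586
[0.0762697  0.61078858 0.21139958]
```

Emit:
{"op": "arm_command", "data": {
  "rows": [
    [0.4,0.2,0.3,0.015,100],
    [0,0,0.1,0,100],
    [0,0,0,0,0],
    [0,0,0,0,0],
    [0,0,0,0,0],
    [0,0,0,0,0],
    [0,0,0,0,0],
    [0,0,0,0,0],
    [0,0,0,0,0],
    [0,0,0,0,0]
  ]
}}

```text
t: 3.2
tool_pos: [0.3808, 0.3156, 0.0048]
tcp_rot: [-3.091, 0.561, 0.0]
contact_force: [-0.9, 0.5, 1.5]
gripper_width: 0.583
```

```bash
python3 - <<'E'
from plan import *
s=ctrl.read_state();print(s['tool_pos'],s['gripper_width'],yaw()[1])
plan(.5381,-.0178,.09,-.067,10,0,nt=5,start=[.3806,.3158,.06,yaw()[1]])
E
```

```text
[0.38083578 0.31561781 0.00477827] 0.5828386366128447 -0.3589910865252077
t 3.2 pos [0.3806 0.3158 0.06  ] yaw -0.359 dyaw 0.292 dist 0.37
[[2.65, 2.57, -0.3, -0.058, 0.0], [2.49, 2.72, -0.3, -0.058, 0.0], [2.33, 2.86, -0.3, -0.058, 0.0], [2.16, 2.99, -0.3, -0.058, 0.0], [1.99, 3.11, -0.3, -0.058, 0.0], [1.8, 3.22, -0.3, 0.0, 0.0], [1.8, 3.22, -0.3, 0.0, 0.0], [1.8, 3.22, -0.3, 0.0, 0.0], [1.8, 3.22, -0.3, 0.0, 0.0], [1.8, 3.21, -0.3, 0.0, 0.0]] end [ 0.5381 -0.0178  0.09  ] -0.069
```

Emit:
{"op": "arm_command", "data": {
  "rows": [
    [0,0,-1,0,0],
    [0,0,-2,0,0],
    [0,0,-3,0,0],
    [1,1,-3,-0.06,0],
    [2.5,2.7,0,-0.06,0],
    [2.5,2.8,0,-0.06,0],
    [2.3,3,0,-0.06,0],
    [2.1,3.1,0,-0.06,0],
    [2,3.2,0,0,0],
    [1.8,3.2,0,0,0]
  ]
}}

```text
t: 4.2
tool_pos: [0.4898, 0.1018, 0.0953]
tcp_rot: [-3.14, 0.093, -0.001]
contact_force: [0.3, -0.2, -1.8]
gripper_width: 0.587
```

```bash
python3 - <<'E'
from plan import *
plan(.5381,-.0178,.06,-.067,10,0,nt=1)
E
```

```text
t 4.2 pos [0.4898 0.1018 0.0953] yaw -0.0591 dyaw -0.0079 dist 0.134
[[0.55, 1.17, 0.35, 0.008, 0.0], [0.56, 1.16, 0.36, 0.0, 0.0], [0.57, 1.16, 0.35, 0.0, 0.0], [0.56, 1.16, 0.35, 0.0, 0.0], [0.56, 1.16, 0.35, 0.0, 0.0], [0.56, 1.16, 0.36, 0.0, 0.0], [0.56, 1.16, 0.35, 0.0, 0.0], [0.56, 1.16, 0.35, 0.0, 0.0], [0.57, 1.16, 0.35, 0.0, 0.0], [0.56, 1.17, 0.36, 0.0, 0.0]] end [ 0.5381 -0.0178  0.06  ] -0.0671
```

Emit:
{"op": "arm_command", "data": {
  "rows": [
    [1.2,2.6,0,0,0],
    [1.2,2.6,0,0,0],
    [1,2,0,0,0],
    [0.5,1.2,0.5,0,0],
    [0,0,1,0,0],
    [0,0,1,0,0],
    [0,0,1,0,0],
    [0,0,1,0,0],
    [0,0,0,0,0],
    [0,0,0,0,0]
  ]
}}

```text
t: 5.2
tool_pos: [0.5229, 0.0177, 0.0494]
tcp_rot: [-3.14, 0.092, 0.001]
contact_force: [0.3, -0.3, -1.7]
gripper_width: 0.588
```

```bash
python3 - <<'E'
from plan import *
plan(.5381,-.0178,.0128,-.067,1,0,nt=1)
c=cap('wrist','w2'); cap('top','t2')
a=cv2.resize(cv2.imread('pics/t2.png')[145:260,175:350],None,fx=4.5,fy=4.5,interpolation=cv2.INTER_CUBIC)
cv2.imwrite('pics/t2c.png',a)
E
```

```text
t 5.2 pos [0.5229 0.0177 0.0494] yaw -0.0583 dyaw -0.0087 dist 0.053
[[1.73, 3.46, 3.66, 0.009, 0.0]] end [ 0.5381 -0.0178  0.0128] -0.0673
```

View pics/w2.png

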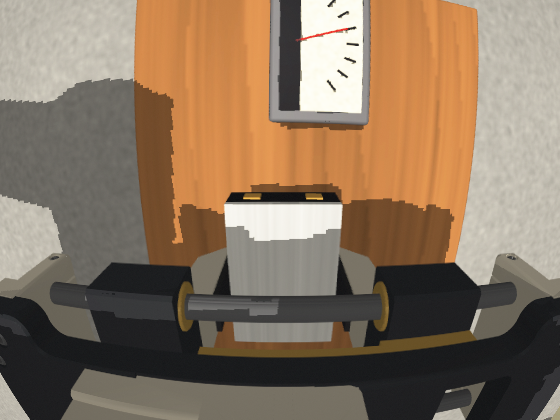

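Wrist view: the rectifier is held squarely, with its far end at row 197. The meter's near top corners are about (271,123) and (369,124), and a board corner is at (478,10). I'll use these to refine the board pose.

```bash
python3 - <<'E'
from fit import *
c=load('w2')
im=cv2.imread('pics/w2.png')
a=cv2.resize(im[95:135,255:385],None,fx=6,fy=6,interpolation=cv2.INTER_CUBIC)
b=cv2.resize(im[0:70,425:495],None,fx=6,fy=6,interpolation=cv2.INTER_CUBIC)
d=cv2.resize(im[180:250,125:195],None,fx=6,fy=6,interpolation=cv2.INTER_CUBIC)
o=np.zeros((240+420,840,3),np.uint8);o[:240,:780]=a;o[240:,:420]=b;o[240:,420:]=d
cv2.imwrite('pics/c5.png',o[:, :])
def p(u,v,z): return px2z(c,u,v,z,True)
A=p(272,124,.05);B=p(368,125,.05);print('meter near corners',A,B,np.linalg.norm(A-B),np.arctan2(*(B-A)[[1,0]]))
print('corner',p(477,11,.008))
# expected
th=-.067
def w(bx,by,z):return np.array([.5381+np.cos(th)*bx-np.sin(th)*by,-.0178+np.sin(th)*bx+np.cos(th)*by,z])
print('exp',w(-.025,.11,.05),w(.025,.11,.05),w(.115,.2,.008))
for q in [(-.025,.11,.05),(.025,.11,.05),(.115,.2,.008),(.115,.05,.008),(-.115,.05,.008),(-.115,.12,.008)]: print(q,proj(c,w(*q),True))
E
```

```text
meter near corners [0.5233503  0.09268807 0.05      ] [0.57058339 0.09040389 0.05      ] 0.047288288333494695 -0.04832217893254306
corner [0.66743523 0.17164004 0.008     ]
exp [0.52052058 0.09362694 0.05      ] [0.5704084  0.09027945 0.05      ] [0.66623196 0.17405203 0.008     ]
(-0.025, 0.11, 0.05) [266.03725525 122.46257101]
(0.025, 0.11, 0.05) [367.66671504 125.2535464 ]
(0.115, 0.2, 0.008) [475.24281937   7.5755758 ]
(0.115, 0.05, 0.008) [463.50667553 214.67360258]
(-0.115, 0.05, 0.008) [140.68778887 211.9836589 ]
(-0.115, 0.12, 0.008) [132.64905463 109.8468932 ]
```

View pics/c5.png

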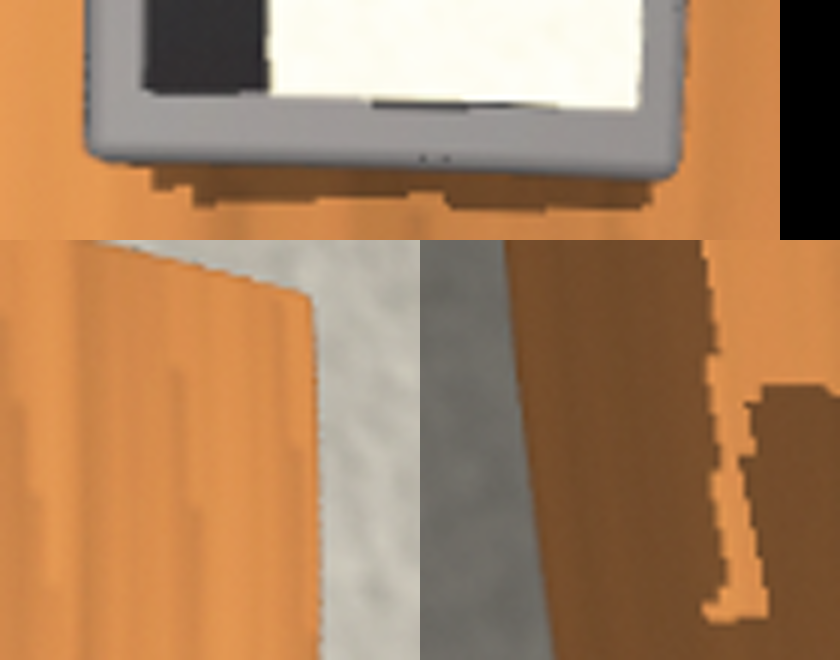

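```bash
python3 - <<'E'
from fit import *
c=load('w2')
s=ctrl.read_state();print(s['tool_pos'])
for q in [(225,204),(342,204),(334,341),(232,341)]: print(px2z(c,*q,.0666,True))
E
```

```text
[0.5233661  0.01744025 0.05004704]
[0.49993326 0.05857219 0.0666    ]
[0.55375686 0.05546385 0.0666    ]
[ 0.55080291 -0.02528554  0.0666    ]
[ 0.49310917 -0.02196455  0.0666    ]
```

View pics/t2c.png

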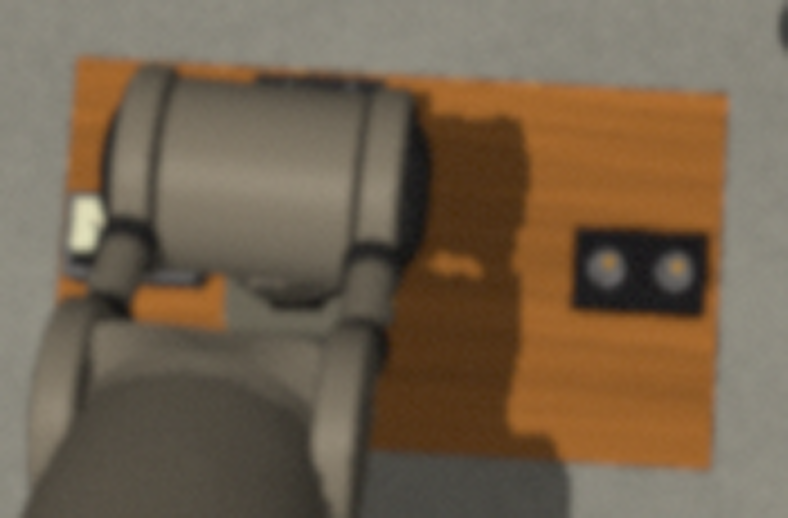

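Emit:
{"op": "arm_command", "data": {
  "rows": [
    [0.5,1,0,0.009,0],
    [0.6,1.2,0,0,0],
    [0.6,1.2,0.5,0,0],
    [0,0,0.8,0,0],
    [0,0,0.8,0,0],
    [0,0,0.6,0,0],
    [0,0,0.5,0,0],
    [0,0,0.2,0,0],
    [0,0,0,0,0],
    [0,0,0,0,0]
  ]
}}

```text
t: 6.3
tool_pos: [0.538, -0.0176, 0.0159]
tcp_rot: [-3.14, 0.106, -0.001]
contact_force: [-0.2, -0.4, -1.6]
gripper_width: 0.586
```

```bash
python3 - <<'E'
from plan import *
plan(.5383,-.0178,.0128,-.067,1,0,nt=1);print(ctrl.read_state()['contact_force'])
E
```

```text
t 6.3 pos [ 0.538  -0.0176  0.0159] yaw -0.0676 dyaw 0.0006 dist 0.003
[[0.03, 0.02, 0.31, -0.001, 0.0]] end [ 0.5383 -0.0178  0.0128] -0.0666
[-0.23026006 -0.36795776 -1.62964589]
```

Emit:
{"op": "arm_command", "data": {
  "rows": [
    [0,0,0.2,0,0],
    [0,0,0.1,0,0],
    [0,0,0,0,0],
    [0,0,0,0,100],
    [0,0,0,0,100],
    [0,0,0,0,100],
    [0,0,0,0,100],
    [0,0,-2,0,100],
    [0,0,-4,0,100],
    [0,0,-4,0,100]
  ]
}}

```text
t: 7.3
tool_pos: [0.5372, -0.0177, 0.1133]
tcp_rot: [-3.139, 0.107, 0.003]
contact_force: [0.0, -0.8, -0.0]
gripper_width: 0.998
```

```bash
python3 - <<'E'
from plan import *
c=cap('wrist','w3')
h=np.array([.5447,.416])
plan(*h,.14,-1.132,15,nt=8)
E
```

```text
t 7.35 pos [ 0.541  -0.0182  0.1204] yaw -0.0678 dyaw -1.0642 dist 0.435
[[-0.17, -2.89, -0.13, 0.133, 100.0], [-0.56, -2.84, -0.13, 0.133, 100.0], [-0.92, -2.75, -0.13, 0.133, 100.0], [-1.28, -2.59, -0.13, 0.133, 100.0], [-1.62, -2.4, -0.13, 0.133, 100.0], [-1.91, -2.17, -0.13, 0.133, 100.0], [-2.19, -1.9, -0.13, 0.133, 100.0], [-2.42, -1.58, -0.14, 0.133, 100.0], [-2.61, -1.26, -0.13, 0.0, 100.0], [-2.61, -1.25, -0.13, 0.0, 100.0], [-2.61, -1.25, -0.13, 0.0, 100.0], [-2.61, -1.25, -0.13, 0.0, 100.0], [-2.61, -1.26, -0.13, 0.0, 100.0], [-2.61, -1.25, -0.13, 0.0, 100.0], [-2.61, -1.25, -0.13, 0.0, 100.0]] end [0.5447 0.4159 0.14  ] -1.1318
```

View pics/w3.png

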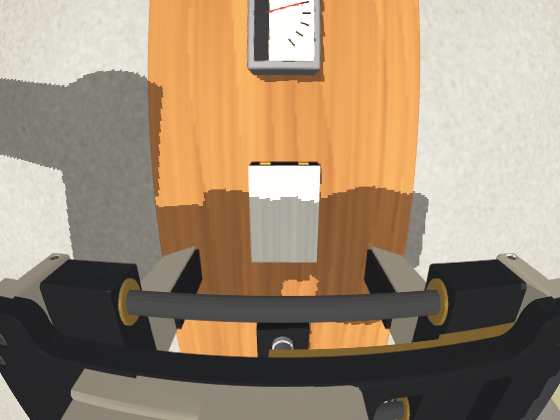

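The rectifier stands squarely between the meter and terminals, its top at about (249,165)-(318,262). Quick numeric check, then on to the heat sink.

```bash
python3 - <<'E'
from fit import *
c=load('w3'); im=c['color'].astype(int)
r=fitrect(c,[(249,165),(320.5,165),(317.5,262.5),(251,262.5)],.03,.08,.054,True)
print('expect centre (+wrist bias)')
for v in (100,140,190):
    row=im[v]; sat=(row[:,0]-row[:,2]); m=np.where(sat>40)[0]; 
    L,Rr=m.min(),m.max()+1; a=px2z(c,L,v,.008,True);b=px2z(c,Rr,v,.008,True); print(v,L,Rr,a,b,np.linalg.norm(a-b))
th=-.067
ex=np.array([np.cos(th),np.sin(th)])
for v,L,Rr in []: pass
A=px2z(c,251,73,.05,True);B=px2z(c,320,73,.05,True);print(A,B)
E
```

```text
fit [ 0.5397 -0.0184 -1.6405] rms mm 1.065609949238742 edges [0.0818 0.0542 0.0818 0.0556]
expect centre (+wrist bias)
100 148 420 [0.43098053 0.08492929 0.008     ] [0.66068483 0.06953407 0.008     ] 0.2302196329329963
140 150 418 [0.42877815 0.05035508 0.008     ] [0.65822207 0.03496319 0.008     ] 0.22995960648618735
190 154 413 [0.42568149 0.00604127 0.008     ] [ 0.65438563 -0.00933221  0.008     ] 0.22922026566567097
[0.52440221 0.09085648 0.05      ] [0.57063741 0.08781853 0.05      ]
```

Emit:
{"op": "arm_command", "data": {
  "rows": [
    [-0.2,-2.9,-0.2,0.13,100],
    [-0.6,-2.9,-0.2,0.13,100],
    [-0.9,-2.8,-0.2,0.13,100],
    [-1.3,-2.6,-0.2,0.13,100],
    [-1.6,-2.4,-0.2,0.13,100],
    [-1.9,-2.2,-0.2,0.13,100],
    [-2.2,-1.9,-0.2,0.13,100],
    [-2.4,-1.6,-0.2,0.14,100],
    [-2.6,-1.3,0,0,100],
    [-2.6,-1.3,0,0,100]
  ]
}}

```text
t: 8.35
tool_pos: [0.5382, 0.2745, 0.1287]
tcp_rot: [-2.663, 1.666, -0.0]
contact_force: [0.1, 0.2, 0.5]
gripper_width: 0.997
```

```bash
python3 - <<'E'
from plan import *
plan(.5447,.416,.15,-1.132,6,nt=1)
E
```

```text
t 8.35 pos [0.5382 0.2745 0.1287] yaw -1.1182 dyaw -0.0138 dist 0.143
[[-2.07, -1.13, -0.36, 0.014, 100.0], [-2.09, -1.1, -0.35, 0.0, 100.0], [-2.09, -1.1, -0.36, 0.0, 100.0], [-2.09, -1.1, -0.35, 0.0, 100.0], [-2.09, -1.1, -0.36, 0.0, 100.0], [-2.08, -1.1, -0.35, 0.0, 100.0]] end [0.5447 0.416  0.15  ] -1.1322
```

Emit:
{"op": "arm_command", "data": {
  "rows": [
    [-2.1,-1.1,0,0.014,100],
    [-2.1,-1.1,0,0,100],
    [-2.1,-1.1,0,0,100],
    [-2.1,-1.1,0,0,100],
    [-2.1,-1.1,0,0,100],
    [-2.0,-1.1,0,0,100],
    [0,0,0,0,100],
    [0,0,0,0,100],
    [0,0,0,0,100],
    [0,0,0,0,100]
  ]
}}

```text
t: 9.35
tool_pos: [0.5448, 0.4136, 0.1288]
tcp_rot: [2.651, -1.686, 0.0]
contact_force: [-0.0, -0.0, 0.2]
gripper_width: 0.997
```

```bash
python3 - <<'E'
from plan import *
c=cap('wrist','w4')
plan(.5447,.416,.004,-1.132,1)
im=cv2.imread('pics/w4.png')
cv2.imwrite('pics/w4c.png',cv2.resize(im[140:280,220:350],None,fx=4,fy=4,interpolation=cv2.INTER_CUBIC))
E
```

```text
t 9.4 pos [0.5449 0.4137 0.1289] yaw -1.1331 dyaw 0.0011 dist 0.125
[[-0.22, -0.08, 12.49, -0.001, 100.0]] end [0.5447 0.416  0.004 ] -1.1321
```

View pics/w4c.png

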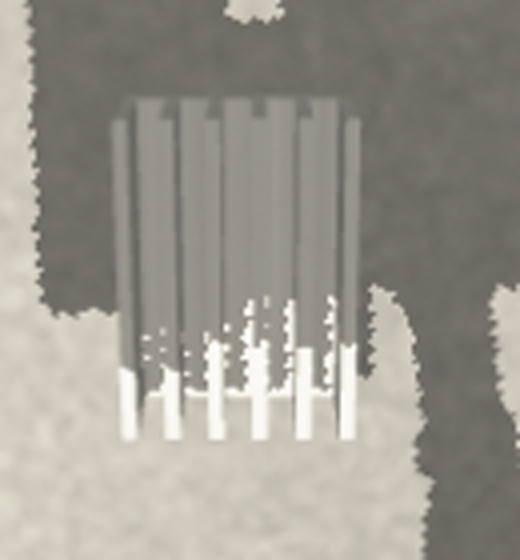

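```bash
python3 - <<'E'
from fit import *
from plan import plan
c=load('w4')
r=fitrect(c,un([(112,119),(361,119),(356,439),(120,439)],4,(220,140)),.03,.07,.05,True)
plan(r[0],r[1],.004,r[2]+np.pi/2,1)
E
```

```text
fit [ 0.5438  0.4158 -2.7028] rms mm 0.6146986316132479 edges [0.0706 0.0503 0.0705 0.0515]
t 9.4 pos [0.5449 0.4137 0.1289] yaw -1.1331 dyaw 0.0011 dist 0.125
[[-0.24, 0.0, 12.49, -0.001, 100.0]] end [0.5438 0.4158 0.004 ] -1.1321
```

Emit:
{"op": "arm_command", "data": {
  "rows": [
    [-0.1,0,2.5,0,100],
    [-0.1,0,3,0,100],
    [0,0,3,0,100],
    [0,0,2,0,100],
    [0,0,1.2,0,100],
    [0,0,0.7,0,100],
    [0,0,0,0,100],
    [0,0,0,0,0],
    [0,0,0,0,0],
    [0,0,0,0,0]
  ]
}}

```text
t: 10.4
tool_pos: [0.5442, 0.4167, 0.0059]
tcp_rot: [-2.65, 1.684, -0.001]
contact_force: [0.2, -0.7, -0.4]
gripper_width: 0.785
```

Emit:
{"op": "arm_command", "data": {
  "rows": [
    [0,0,0,0,0],
    [0,0,0,0,0],
    [0,0,0,0,0],
    [0,0,-1,0,0],
    [0,0,-2,0,0],
    [0,0,-3,0,0],
    [0,0,-2,0,0],
    [0,0,-1,0,0],
    [0,0,0,0,0],
    [0,0,0,0,0]
  ]
}}

```text
t: 11.4
tool_pos: [0.5432, 0.416, 0.0939]
tcp_rot: [2.651, -1.684, -0.001]
contact_force: [0.5, -0.5, -1.3]
gripper_width: 0.544
```

```bash
python3 - <<'E'
from plan import *
c=cap('wrist','w5')
plan(.5383,-.0178,.11,-.067,14,0,nt=8)
E
```

```text
t 11.45 pos [0.543  0.4159 0.0933] yaw -1.132 dyaw 1.065 dist 0.434
[[2.79, 1.35, -0.12, -0.133, 0.0], [2.59, 1.7, -0.12, -0.133, 0.0], [2.33, 2.03, -0.12, -0.133, 0.0], [2.05, 2.33, -0.12, -0.133, 0.0], [1.72, 2.58, -0.12, -0.133, 0.0], [1.37, 2.78, -0.11, -0.133, 0.0], [0.98, 2.93, -0.12, -0.133, 0.0], [0.59, 3.05, -0.12, -0.133, 0.0], [0.17, 3.09, -0.12, 0.0, 0.0], [0.18, 3.09, -0.12, 0.0, 0.0], [0.18, 3.1, -0.12, 0.0, 0.0], [0.17, 3.09, -0.12, 0.0, 0.0], [0.18, 3.09, -0.12, 0.0, 0.0], [0.18, 3.09, -0.12, 0.0, 0.0]] end [ 0.5383 -0.0178  0.11  ] -0.068
```

View pics/w5.png

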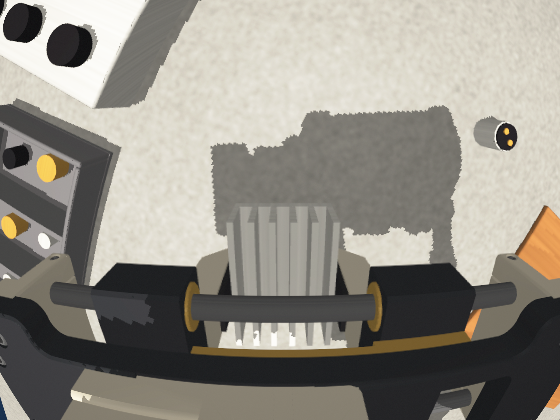

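Emit:
{"op": "arm_command", "data": {
  "rows": [
    [2,1,-0.2,-0.13,0],
    [2.6,1.5,-0.2,-0.13,0],
    [2.5,2.0,-0.2,-0.13,0],
    [2.2,2.3,-0.2,-0.13,0],
    [1.8,2.6,-0.2,-0.13,0],
    [1.4,2.8,0,-0.14,0],
    [1,3,0,-0.14,0],
    [0.6,3.1,0,-0.13,0],
    [0.2,3.1,0,0,0],
    [0.2,3.1,0,0,0]
  ]
}}

```text
t: 12.45
tool_pos: [0.5429, 0.1106, 0.1035]
tcp_rot: [3.139, -0.113, -0.004]
contact_force: [-0.5, 0.4, -1.5]
gripper_width: 0.539
```

```bash
python3 - <<'E'
from plan import *
plan(.5383,-.0178,.07,-.067,6,0,nt=1)
E
```

```text
t 12.45 pos [0.5429 0.1106 0.1035] yaw -0.0718 dyaw 0.0048 dist 0.133
[[0.08, 2.14, 0.56, -0.005, 0.0], [0.06, 2.14, 0.56, 0.0, 0.0], [0.07, 2.14, 0.55, 0.0, 0.0], [0.07, 2.14, 0.56, 0.0, 0.0], [0.06, 2.14, 0.56, 0.0, 0.0], [0.07, 2.14, 0.56, 0.0, 0.0]] end [ 0.5383 -0.0178  0.07  ] -0.0668
```

Emit:
{"op": "arm_command", "data": {
  "rows": [
    [0.1,3,0,-0.005,0],
    [0.1,3,0,0,0],
    [0.1,3,0,0,0],
    [0.1,2,0,0,0],
    [0,1,0.8,0,0],
    [0,0.3,1,0,0],
    [0,0,1,0,0],
    [0,0,0.6,0,0],
    [0,0,0,0,0],
    [0,0,0,0,0]
  ]
}}

```text
t: 13.45
tool_pos: [0.5394, -0.0103, 0.0705]
tcp_rot: [-3.14, 0.104, 0.0]
contact_force: [-0.6, 0.5, -0.5]
gripper_width: 0.539
```

```bash
python3 - <<'E'
from plan import *
c=cap('wrist','w6')
plan(.5383,-.0178,.0362,-.067,1,0,nt=1)
im=cv2.imread('pics/w6.png')
cv2.imwrite('pics/w6c.png',cv2.resize(im[150:350,190:380],None,fx=3,fy=3,interpolation=cv2.INTER_CUBIC))
E
```

```text
t 13.5 pos [ 0.5396 -0.0105  0.0708] yaw -0.0661 dyaw -0.0009 dist 0.035
[[-0.08, 0.74, 3.46, 0.001, 0.0]] end [ 0.5383 -0.0178  0.0362] -0.0671
```

View pics/w6c.png

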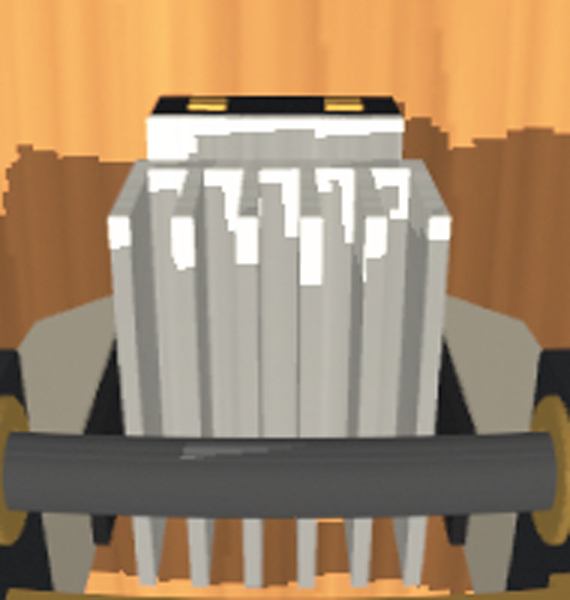

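Wrist view: heat sink held centred over the rectifier, rectifier far edge at crop row 117, heat sink fin tops from row 217 to 585.

```bash
python3 - <<'E'
from fit import *
c=load('w6')
h=fitrect(c,un([(107,217),(449,217),(421,585),(136,585)],3,(190,150)),.0949,.07,.05,True)
u=un([(147,117),(405,117)],3,(190,150))
A=[px2z(c,*q,.03,True) for q in u];print(A,np.linalg.norm(A[0]-A[1]))
m=(A[0]+A[1])/2;th=-.067
print('rect centre est',m[:2]-.04*np.array([-np.sin(th),np.cos(th)]))
E
```

```text
fit [ 0.5404 -0.0126  1.5058] rms mm 0.7469868730003438 edges [0.071  0.0508 0.0709 0.0515]
[array([0.51485425, 0.02385699, 0.03      ]), array([0.56943784, 0.02026895, 0.03      ])] 0.054701397220503094
rect centre est [ 0.53946805 -0.01784728]
```

Emit:
{"op": "arm_command", "data": {
  "rows": [
    [-0.1,0.3,0,0,0],
    [0,0.3,0.3,0,0],
    [0,0.05,0.6,0,0],
    [0,0,0.8,0,0],
    [0,0,0.8,0,0],
    [0,0,0.5,0,0],
    [0,0,0.2,0,0],
    [0,0,0,0,0],
    [0,0,0,0,0],
    [0,0,0,0,0]
  ]
}}

```text
t: 14.5
tool_pos: [0.5382, -0.0175, 0.039]
tcp_rot: [3.14, -0.105, 0.001]
contact_force: [1.0, 0.2, -1.2]
gripper_width: 0.538
```

```bash
python3 - <<'E'
from plan import *
plan(.5383,-.0173,.0360,-.067,1,0,nt=1);print(ctrl.read_state()['contact_force'])
E
```

```text
t 14.5 pos [ 0.5382 -0.0175  0.039 ] yaw -0.0669 dyaw -0.0001 dist 0.003
[[0.01, -0.02, 0.3, 0.0, 0.0]] end [ 0.5383 -0.0173  0.036 ] -0.0669
[ 0.95865241  0.15632862 -1.20696686]
```

Emit:
{"op": "arm_command", "data": {
  "rows": [
    [0,0,0.2,0,0],
    [0,0,0.1,0,0],
    [0,0,0,0,0],
    [0,0,0,0,80],
    [0,0,0,0,80],
    [0,0,0,0,80],
    [0,0,-1,0,80],
    [0,0,-3,0,80],
    [0,0,-4,0,100],
    [0,0,-2,0,100]
  ]
}}

```text
t: 15.5
tool_pos: [0.5393, -0.0177, 0.1396]
tcp_rot: [3.139, -0.105, 0.008]
contact_force: [0.9, -1.2, -0.0]
gripper_width: 0.93
```

```bash
python3 - <<'E'
from plan import *
c=cap('wrist','w7')
im=cv2.imread('pics/w7.png')
cv2.imwrite('pics/w7c.png',cv2.resize(im[130:290,220:350],None,fx=3.7,fy=3.7,interpolation=cv2.INTER_CUBIC))
plan(.543,-.408,.16,-.319,14,nt=4)
E
```

```text
t 15.55 pos [ 0.5405 -0.0179  0.142 ] yaw -0.0669 dyaw -0.2521 dist 0.391
[[0.2, 2.78, -0.13, 0.063, 100.0], [0.38, 2.76, -0.13, 0.063, 100.0], [0.55, 2.73, -0.13, 0.063, 100.0], [0.73, 2.69, -0.13, 0.063, 100.0], [0.89, 2.64, -0.12, 0.0, 100.0], [0.89, 2.64, -0.13, 0.0, 100.0], [0.89, 2.65, -0.13, 0.0, 100.0], [0.89, 2.64, -0.13, 0.0, 100.0], [0.89, 2.64, -0.13, 0.0, 100.0], [0.89, 2.64, -0.13, 0.0, 100.0], [0.89, 2.64, -0.13, 0.0, 100.0], [0.89, 2.64, -0.13, 0.0, 100.0], [0.89, 2.64, -0.13, 0.0, 100.0], [0.89, 2.64, -0.12, 0.0, 100.0]] end [ 0.543 -0.408  0.16 ] -0.3189
```

View pics/w7c.png

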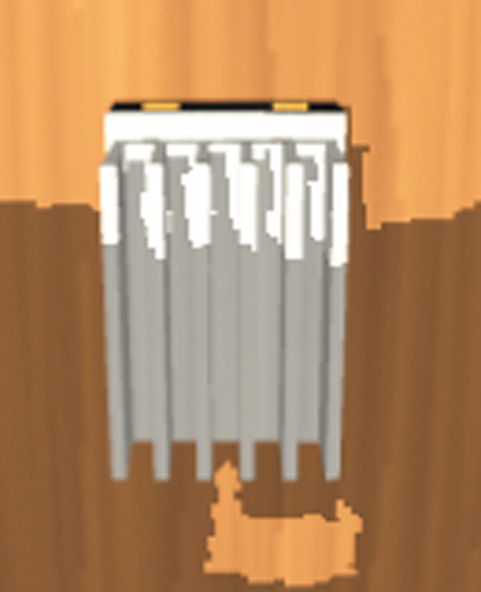

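```bash
python3 - <<'E'
from fit import *
c=load('w7'); g=lambda X: un(X,3.7,(220,130))
h=fitrect(c,g([(100,163),(349,163),(341,480),(110,480)]),.06,.07,.05,True)
A=[px2z(c,*q,.03,True) for q in g([(105,112),(349,112)])];print(A,np.linalg.norm(A[0]-A[1]))
B=px2z(c,*g([(224,143)])[0],.036,True);print('base far edge',B)
m=(A[0]+A[1])/2;th=-.067
print('rect centre est',m[:2]-.04*np.array([-np.sin(th),np.cos(th)]))
E
```

```text
fit [ 0.5391 -0.0188 -1.6374] rms mm 0.662680182152093 edges [0.071  0.0505 0.071  0.0511]
[array([0.51483063, 0.02430736, 0.03      ]), array([0.56983926, 0.0205656 , 0.03      ])] 0.05513573651369283
base far edge [0.54125931 0.01631933 0.036     ]
rect centre est [ 0.53965695 -0.01747377]
```

Emit:
{"op": "arm_command", "data": {
  "rows": [
    [0.2,2.8,-0.2,0.06,100],
    [0.4,2.8,-0.2,0.06,100],
    [0.6,2.8,-0.2,0.06,100],
    [0.7,2.7,-0.2,0.07,100],
    [0.9,2.7,0,0,100],
    [0.9,2.7,0,0,100],
    [0.9,2.7,0,0,100],
    [0.9,2.7,0,0,100],
    [0.9,2.7,0,0,100],
    [0.9,2.7,0,0,100]
  ]
}}

```text
t: 16.55
tool_pos: [0.54, -0.3022, 0.144]
tcp_rot: [-3.102, 0.496, -0.0]
contact_force: [0.5, 0.6, 1.3]
gripper_width: 0.998
```

```bash
python3 - <<'E'
from plan import *
plan(.543,-.408,.16,-.319,5,nt=1)
E
```

```text
t 16.55 pos [ 0.54   -0.3022  0.144 ] yaw -0.317 dyaw -0.002 dist 0.107
[[0.72, 1.99, -0.32, 0.002, 100.0], [0.72, 1.99, -0.32, 0.0, 100.0], [0.72, 1.99, -0.32, 0.0, 100.0], [0.72, 1.99, -0.32, 0.0, 100.0], [0.72, 1.99, -0.32, 0.0, 100.0]] end [ 0.543 -0.408  0.16 ] -0.319
```

Heat sink agrees with the rectifier centre to about 1.5 mm. On to the transformer.

Emit:
{"op": "arm_command", "data": {
  "rows": [
    [0.8,2.1,0,0,100],
    [0.8,2.1,0,0,100],
    [0.7,2.1,0,0,100],
    [0.7,2,0,0,100],
    [0.6,1.5,0,0,100],
    [0,0,0,0,100],
    [0,0,0,0,100],
    [0,0,0,0,100],
    [0,0,0,0,100],
    [0,0,0,0,100]
  ]
}}

```text
t: 17.55
tool_pos: [0.5441, -0.4047, 0.144]
tcp_rot: [-3.102, 0.495, -0.0]
contact_force: [-0.8, 0.5, -0.1]
gripper_width: 1.001
```

```bash
python3 - <<'E'
from plan import *
c=cap('wrist','w8')
im=cv2.imread('pics/w8.png')
s,y=yaw();print(s['tool_pos'],y)
cv2.imwrite('pics/w8c.png',cv2.resize(im[110:290,190:370],None,fx=3.3,fy=3.3,interpolation=cv2.INTER_CUBIC))
E
```

```text
[ 0.54401281 -0.40486046  0.14390125] -0.31632183588432816
```

View pics/w8c.png

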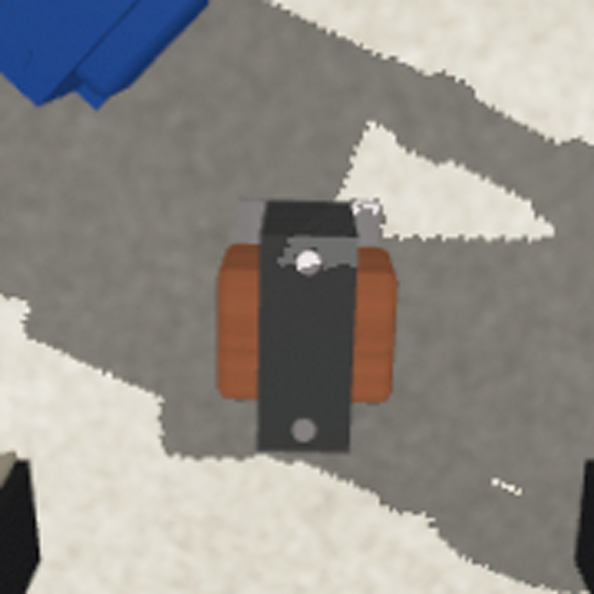

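View pics/w8.png

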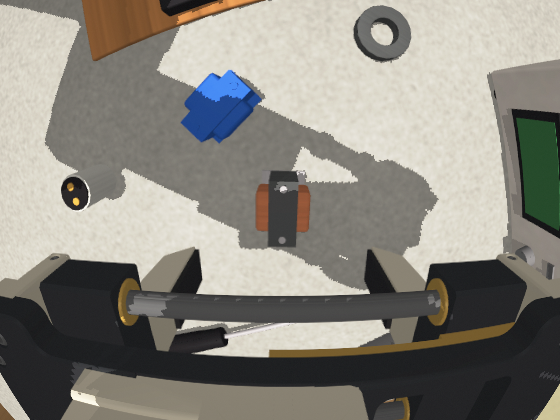

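Wrist view: dark core top with copper winding both sides at crop (305,330), the blue look-alike at upper left (not touched). The screwdriver is at (200,338) and (290,322), beyond the fingers. The capacitor top is at (75,193).

```bash
python3 - <<'E'
from fit import *
from plan import plan
c=load('w8'); g=lambda X: un(X,3.3,(190,110))
h=fitrect(c,g([(262,237),(358,237),(350,452),(257,452)]),.048,.057,.024,True)
plan(h[0],h[1],.012,h[2]+np.pi/2,1)
for q in [(175,350),(225,332),(290,322)]: print('driver',px2z(c,*q,.01,True))
print('cap',px2z(c,74,193,.055,True))
print('blue near corner',px2z(c,240,130,.03,True))
E
```

```text
fit [ 0.5441 -0.4084  1.2305] rms mm 0.3961693395079185 edges [0.0571 0.0234 0.0571 0.0242]
t 17.6 pos [ 0.544  -0.4049  0.1439] yaw -0.3163 dyaw -0.024 dist 0.132
[[0.12, 0.33, 13.19, 0.024, 100.0]] end [ 0.5441 -0.4084  0.012 ] -0.3403
driver [ 0.35823668 -0.54741488  0.01      ]
driver [ 0.43301301 -0.53500168  0.01      ]
driver [ 0.50892813 -0.54242657  0.01      ]
cap [ 0.36952922 -0.32722781  0.055     ]
blue near corner [ 0.53163268 -0.33164864  0.03      ]
```

Emit:
{"op": "arm_command", "data": {
  "rows": [
    [0.1,0.3,2.5,0.024,100],
    [0,0,3,0,100],
    [0,0,3,0,100],
    [0,0,2.5,0,100],
    [0,0,1.6,0,100],
    [0,0,0.8,0,100],
    [0,0,0.2,0,100],
    [0,0,0,0,100],
    [0,0,0,0,0],
    [0,0,0,0,0]
  ]
}}

```text
t: 18.6
tool_pos: [0.5444, -0.4091, 0.009]
tcp_rot: [3.095, -0.533, 0.003]
contact_force: [-0.8, -0.3, -0.6]
gripper_width: 0.877
```

Emit:
{"op": "arm_command", "data": {
  "rows": [
    [0,0,0,0,0],
    [0,0,0,0,0],
    [0,0,0,0,0],
    [0,0,0,0,0],
    [0,0,-1,0,0],
    [0,0,-2,0,0],
    [0,0,-2,0,0],
    [0,0,-2,0,0],
    [0,0,-1,0,0],
    [0,0,0,0,0]
  ]
}}

```text
t: 19.6
tool_pos: [0.5445, -0.4091, 0.0894]
tcp_rot: [3.095, -0.533, 0.004]
contact_force: [0.1, -0.7, -3.4]
gripper_width: 0.5
```

```bash
python3 - <<'E'
from plan import *
c=cap('wrist','w9')
th=-.067;B=np.array([.5383,-.0178]);ex=np.array([np.cos(th),np.sin(th)]);ey=np.array([-np.sin(th),np.cos(th)])
T=B-.15*ey+.0785*ex;print(T)
plan(*T,.11,th,12,0,nt=4)
E
```

```text
[ 0.60658139 -0.17271902]
t 19.65 pos [ 0.5439 -0.4086  0.0879] yaw -0.341 dyaw 0.274 dist 0.245
[[-0.17, -2.03, -0.18, -0.069, 0.0], [-0.02, -2.03, -0.19, -0.069, 0.0], [0.12, -2.03, -0.18, -0.069, 0.0], [0.25, -2.02, -0.19, -0.069, 0.0], [0.39, -2.0, -0.18, 0.0, 0.0], [0.4, -1.99, -0.18, 0.0, 0.0], [0.39, -2.0, -0.19, 0.0, 0.0], [0.39, -1.99, -0.18, 0.0, 0.0], [0.4, -2.0, -0.18, 0.0, 0.0], [0.39, -1.99, -0.19, 0.0, 0.0], [0.4, -2.0, -0.18, 0.0, 0.0], [0.39, -2.0, -0.19, 0.0, 0.0]] end [ 0.6066 -0.1727  0.11  ] -0.065
```

View pics/w9.png

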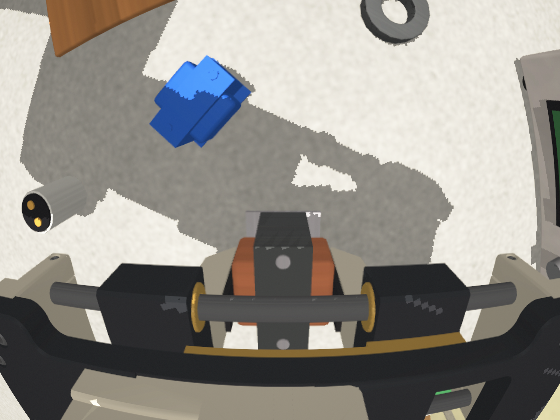

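Emit:
{"op": "arm_command", "data": {
  "rows": [
    [-0.1,-1.5,-0.3,-0.07,0],
    [0,-2.5,-0.3,-0.07,0],
    [0.1,-2.7,-0.3,-0.07,0],
    [0.3,-2.8,-0.3,-0.064,0],
    [0.5,-2.8,-0.2,0,0],
    [0.6,-2.8,0,0,0],
    [0.6,-2.8,0,0,0],
    [0.5,-2.5,0,0,0],
    [0.4,-1.8,0,0,0],
    [0.2,-1,0,0,0]
  ]
}}

```text
t: 20.65
tool_pos: [0.6046, -0.1799, 0.1007]
tcp_rot: [-3.139, 0.103, 0.003]
contact_force: [0.0, -0.2, -3.6]
gripper_width: 0.502
```

```bash
python3 - <<'E'
from plan import *
c=cap('wrist','w10')
plan(.6066,-.1727,.0175,-.067,1,0)
im=cv2.imread('pics/w10.png')
E
```

```text
t 20.7 pos [ 0.6049 -0.1791  0.1009] yaw -0.0653 dyaw -0.0017 dist 0.084
[[0.12, -0.65, 8.34, 0.002, 0.0]] end [ 0.6066 -0.1727  0.0175] -0.0673
```

View pics/w10.png

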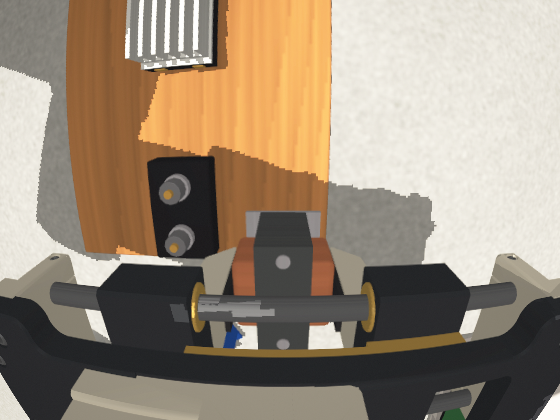

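```bash
python3 - <<'E'
from fit import *
c=load('w10')
im=cv2.imread('pics/w10.png')
h=fitrect(c,[(150.5,161),(215,157),(217,254),(157,257)],.03,.08,.05,True)
A=px2z(c,254,248,.140,True);B=px2z(c,311.5,248,.140,True);print(A,B,np.linalg.norm(A-B))
th=-.067;ey=np.array([-np.sin(th),np.cos(th)]);print('tr centre',((A+B)/2)[:2]-.0285*ey)
cv2.imwrite('pics/w10c.png',cv2.resize(im[140:270,135:335],None,fx=4,fy=4,interpolation=cv2.INTER_CUBIC))
E
```

```text
fit [ 0.5304 -0.166   4.6293] rms mm 2.623170329022108 edges [0.0797 0.0509 0.0768 0.0522]
[ 0.59620195 -0.15186937  0.14      ] [ 0.61944322 -0.15337061  0.14      ] 0.02328969917213648
tr centre [ 0.60591451 -0.18105605]
```

View pics/w10c.png

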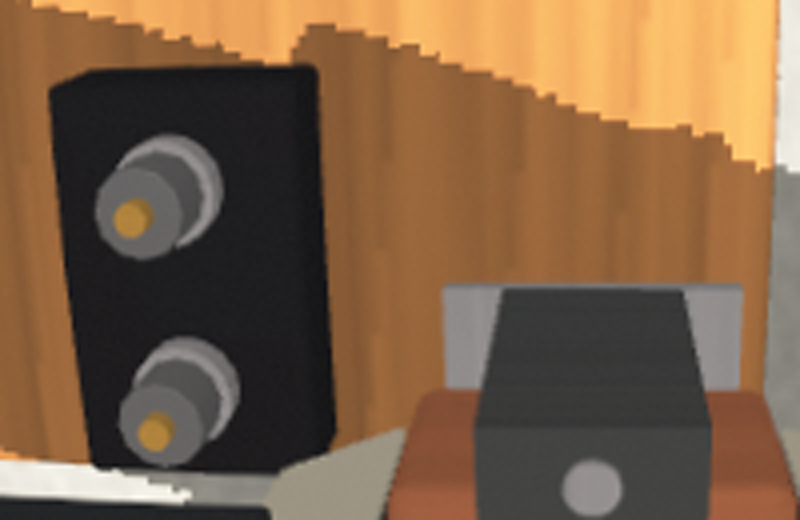

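Emit:
{"op": "arm_command", "data": {
  "rows": [
    [0.1,-0.3,0.5,0.002,0],
    [0,-0.3,1,0,0],
    [0,0,1.5,0,0],
    [0,0,1.5,0,0],
    [0,0,1.5,0,0],
    [0,0,1,0,0],
    [0,0,0.6,0,0],
    [0,0,0.3,0,0],
    [0,0,0,0,0],
    [0,0,0,0,0]
  ]
}}

```text
t: 21.7
tool_pos: [0.6066, -0.1758, 0.0233]
tcp_rot: [3.139, -0.108, 0.002]
contact_force: [0.2, 0.2, -4.2]
gripper_width: 0.501
```

```bash
python3 - <<'E'
from plan import *
plan(.6066,-.1727,.017,-.067,1,0);print(ctrl.read_state()['contact_force'])
c=cap('wrist','w11'); cap('side','s11')
E
```

```text
t 21.7 pos [ 0.6066 -0.1758  0.0233] yaw -0.069 dyaw 0.002 dist 0.007
[[-0.02, -0.31, 0.63, -0.002, 0.0]] end [ 0.6066 -0.1727  0.017 ] -0.067
[ 0.22647899  0.21867221 -4.1586757 ]
```

View pics/w11.png

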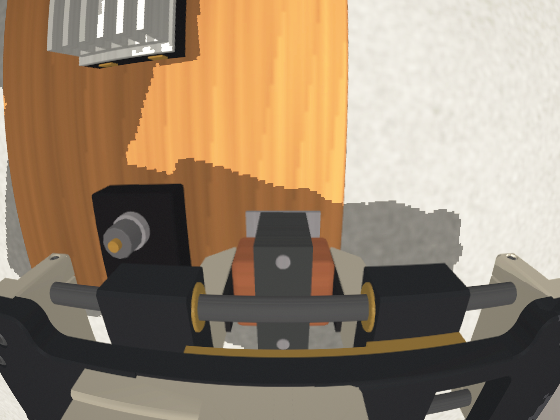

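Emit:
{"op": "arm_command", "data": {
  "rows": [
    [0,-0.2,0.2,0,0],
    [0,-0.15,0.2,0,0],
    [0,0,0.2,0,0],
    [0,0,0,0,0],
    [0,0,0,0,0],
    [0,0,0,0,0],
    [0,0,0,0,0],
    [0,0,0,0,0],
    [0,0,0,0,0],
    [0,0,0,0,0]
  ]
}}

```text
t: 22.8
tool_pos: [0.6064, -0.1721, 0.0168]
tcp_rot: [-3.14, 0.108, -0.0]
contact_force: [0.1, 2.3, -1.3]
gripper_width: 0.503
```

```bash
python3 - <<'E'
from plan import *
plan(.6066,-.1723,.017,-.067,1,0);print(ctrl.read_state()['contact_force'])
E
```

```text
t 22.8 pos [ 0.6064 -0.1721  0.0168] yaw -0.069 dyaw 0.002 dist 0.0
[[0.02, 0.01, -0.02, -0.002, 0.0]] end [ 0.6066 -0.1723  0.017 ] -0.067
[ 0.12596535  2.29621235 -1.29985278]
```

Emit:
{"op": "arm_command", "data": {
  "rows": [
    [0,0,0,0,62],
    [0,0,0,0,62],
    [0,0,0,0,62],
    [0,0,-1,0,62],
    [0,0,-2,0,62],
    [0,0,-3,0,62],
    [0,0,-3,0,62],
    [0,0,-2,0,80],
    [0,0,0,0,80],
    [0,0,0,0,80]
  ]
}}

```text
t: 23.8
tool_pos: [0.6063, -0.1722, 0.1271]
tcp_rot: [3.139, -0.108, 0.001]
contact_force: [0.3, -0.6, 0.8]
gripper_width: 0.79
```

```bash
python3 - <<'E'
from plan import *
c=cap('wrist','w12')
plan(.3695,-.3272,.13,-.8,12,80,nt=6)
im=cv2.imread('pics/w12.png')
cv2.imwrite('pics/w12c.png',cv2.resize(im[120:280,130:360],None,fx=3.4,fy=3.4,interpolation=cv2.INTER_CUBIC))
E
```

```text
t 23.85 pos [ 0.6059 -0.172   0.1261] yaw -0.069 dyaw -0.731 dist 0.283
[[-1.88, 1.43, -0.03, 0.122, 80.0], [-1.68, 1.64, -0.03, 0.122, 80.0], [-1.48, 1.84, -0.04, 0.122, 80.0], [-1.24, 2.0, -0.03, 0.122, 80.0], [-0.99, 2.14, -0.03, 0.122, 80.0], [-0.72, 2.24, -0.03, 0.122, 80.0], [-0.44, 2.32, -0.04, 0.0, 80.0], [-0.45, 2.31, -0.03, 0.0, 80.0], [-0.44, 2.31, -0.03, 0.0, 80.0], [-0.44, 2.32, -0.03, 0.0, 80.0], [-0.44, 2.31, -0.03, 0.0, 80.0], [-0.45, 2.32, -0.04, 0.0, 80.0]] end [ 0.3695 -0.3272  0.13  ] -0.801
```

View pics/w12c.png

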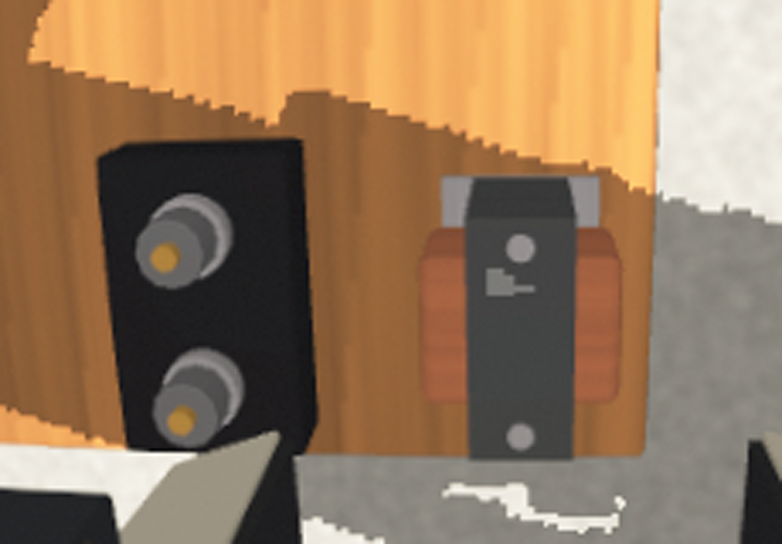

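```bash
python3 - <<'E'
from fit import *
c=load('w12'); g=lambda X: un(X,3.4,(130,120))
h=fitrect(c,g([(467,218),(577,218),(574,459),(469,459)]),.056,.057,.024,True)
th=-.067;B=np.array([.5383,-.0178]);ex=np.array([np.cos(th),np.sin(th)]);ey=np.array([-np.sin(th),np.cos(th)])
print('board frame',(h[:2]-B)@ex,(h[:2]-B)@ey)
for n,q,z in [('TL',(99,160),.03),('BL',(128,450),.03),('TLb',(130,142),.008),('TRb',(303,139),.008),('BRb',(317,430),.008),('boardR200',(655,200),.008),('brd corner',(645,457),.008)]:
    p=px2z(c,*g([q])[0],z,True)[:2]-B; print(n,p@ex,p@ey)
E
```

```text
fit [ 0.608  -0.1722  1.5007] rms mm 0.23440461431533305 edges [0.0567 0.0235 0.0567 0.0242]
board frame 0.07991295343594593 -0.14936749772818705
TL -0.024142084408511625 -0.11106455992444755
BL -0.02523260032390027 -0.1891388889822238
TLb -0.023635095816272874 -0.1102335101852547
TRb 0.02381585601785948 -0.1108194872737678
BRb 0.02296224366628415 -0.19205338578166326
boardR200 0.11445684871805643 -0.1272977952125504
brd corner 0.11433410970813941 -0.2002419911948271
```

Emit:
{"op": "arm_command", "data": {
  "rows": [
    [-1.9,1.4,0,0.12,80],
    [-1.7,1.6,0,0.12,80],
    [-1.5,1.8,0,0.12,80],
    [-1.2,2,0,0.12,80],
    [-1,2.1,0,0.12,80],
    [-0.7,2.2,0,0.12,80],
    [-0.4,2.3,0,0,80],
    [-0.4,2.3,0,0,80],
    [-0.4,2.3,0,0,80],
    [-0.4,2.3,0,0,80]
  ]
}}

```text
t: 24.85
tool_pos: [0.4111, -0.3021, 0.1253]
tcp_rot: [-2.899, 1.207, 0.004]
contact_force: [0.1, -0.7, -0.9]
gripper_width: 0.798
```

```bash
python3 - <<'E'
from plan import *
plan(.3695,-.3272,.1,-.8,3,80,nt=1)
E
```

```text
t 24.85 pos [ 0.4111 -0.3021  0.1253] yaw -0.789 dyaw -0.011 dist 0.055
[[-0.38, 1.57, 0.84, 0.011, 80.0], [-0.37, 1.58, 0.85, 0.0, 80.0], [-0.37, 1.58, 0.84, 0.0, 80.0]] end [ 0.3695 -0.3272  0.1   ] -0.8
```

Emit:
{"op": "arm_command", "data": {
  "rows": [
    [-0.4,1.6,0,0.011,80],
    [-0.4,1.6,0,0,80],
    [-0.3,1.5,0.5,0,80],
    [0,0,1.5,0,80],
    [0,0,1.5,0,80],
    [0,0,0.5,0,80],
    [0,0,0,0,80],
    [0,0,0,0,80],
    [0,0,0,0,80],
    [0,0,0,0,80]
  ]
}}

```text
t: 25.85
tool_pos: [0.3716, -0.3274, 0.0872]
tcp_rot: [2.893, -1.223, 0.001]
contact_force: [0.5, 0.2, 0.1]
gripper_width: 0.805
```

```bash
python3 - <<'E'
from plan import *
c=cap('wrist','w13')
plan(.3695,-.3272,.015,-.8,1,80,nt=1)
E
```

```text
t 25.9 pos [ 0.3715 -0.3274  0.0871] yaw -0.7998 dyaw -0.0002 dist 0.072
[[-0.16, 0.13, 7.21, 0.0, 80.0]] end [ 0.3695 -0.3272  0.015 ] -0.7998
```

View pics/w13.png

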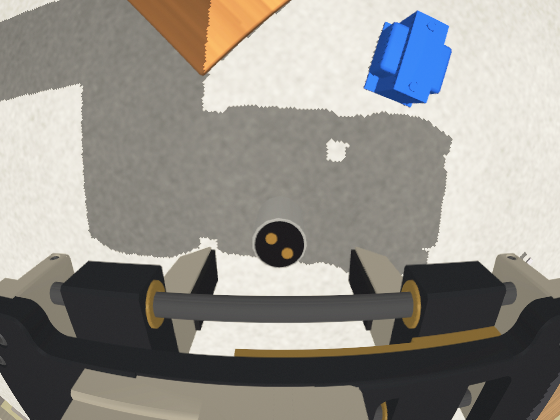

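The capacitor's black top is between the fingers at (279,243), the blue look-alike clear at the upper right.

```bash
python3 - <<'E'
from plan import *
c=load('w13'); p=px2z(c,279,243.5,.055,True); print(p, [np.linalg.norm(px2z(c,253,243,.055,True)-px2z(c,305.5,243,.055,True))])
plan(p[0],p[1],.015,-.8,1,80)
E
```

```text
[ 0.37020515 -0.32705175  0.055     ] [np.float64(0.03371876176691715)]
t 25.9 pos [ 0.3715 -0.3274  0.0871] yaw -0.7998 dyaw -0.0002 dist 0.072
[[-0.12, 0.07, 7.21, 0.0, 80.0]] end [ 0.3702 -0.327   0.015 ] -0.7998
```

Emit:
{"op": "arm_command", "data": {
  "rows": [
    [-0.1,0.1,1,0,80],
    [0,0,1.5,0,80],
    [0,0,1.5,0,80],
    [0,0,1.5,0,80],
    [0,0,1,0,80],
    [0,0,0.7,0,80],
    [0,0,0,0,80],
    [0,0,0,0,80],
    [0,0,0,0,0],
    [0,0,0,0,0]
  ]
}}

```text
t: 26.9
tool_pos: [0.3701, -0.3275, 0.0152]
tcp_rot: [2.893, -1.223, 0.002]
contact_force: [-0.4, -0.5, -0.2]
gripper_width: 0.676
```

Emit:
{"op": "arm_command", "data": {
  "rows": [
    [0,0,0,0,0],
    [0,0,0,0,0],
    [0,0,0,0,0],
    [0,0,0,0,0],
    [0,0,0,0,0],
    [0,0,-1,0,0],
    [0,0,-2,0,0],
    [0,0,-2,0,0],
    [0,0,-2,0,0],
    [0,0,0,0,0]
  ]
}}

```text
t: 27.9
tool_pos: [0.371, -0.3285, 0.0875]
tcp_rot: [2.891, -1.222, 0.008]
contact_force: [0.0, 0.2, -0.0]
gripper_width: 0.382
```

```bash
python3 - <<'E'
from plan import *
th=-.067;B=np.array([.5383,-.0178]);ex=np.array([np.cos(th),np.sin(th)]);ey=np.array([-np.sin(th),np.cos(th)])
T=B+.15*ey-.073*ex;print(T)
s=ctrl.read_state();print(s['gripper_width'])
plan(*T,.09,-1.637,17,0,nt=8)
E
```

```text
[0.47550627 0.13675079]
0.3823352016143344
t 27.9 pos [ 0.371  -0.3285  0.0875] yaw -0.7999 dyaw -0.8371 dist 0.477
[[-1.53, -2.35, -0.01, 0.105, 0.0], [-1.78, -2.17, -0.02, 0.105, 0.0], [-1.99, -1.98, -0.01, 0.105, 0.0], [-2.18, -1.76, -0.02, 0.105, 0.0], [-2.36, -1.51, -0.01, 0.105, 0.0], [-2.51, -1.26, -0.02, 0.105, 0.0], [-2.62, -1.0, -0.01, 0.105, 0.0], [-2.72, -0.71, -0.02, 0.105, 0.0], [-2.77, -0.42, -0.01, 0.0, 0.0], [-2.77, -0.43, -0.02, 0.0, 0.0], [-2.77, -0.42, -0.01, 0.0, 0.0], [-2.78, -0.43, -0.02, 0.0, 0.0], [-2.77, -0.42, -0.01, 0.0, 0.0], [-2.77, -0.43, -0.02, 0.0, 0.0], [-2.78, -0.42, -0.01, 0.0, 0.0], [-2.77, -0.42, -0.02, 0.0, 0.0], [-2.77, -0.43, -0.01, 0.0, 0.0]] end [0.4755 0.1367 0.09  ] -1.6399
```

Emit:
{"op": "arm_command", "data": {
  "rows": [
    [-1,-1.5,0,0.1,0],
    [-1.7,-2.2,0,0.1,0],
    [-2,-2,0,0.1,0],
    [-2.2,-1.8,0,0.11,0],
    [-2.4,-1.5,0,0.11,0],
    [-2.5,-1.3,0,0.11,0],
    [-2.6,-1,0,0.11,0],
    [-2.7,-0.7,0,0.097,0],
    [-2.8,-0.4,0,0,0],
    [-2.8,-0.4,0,0,0]
  ]
}}

```text
t: 28.9
tool_pos: [0.4282, -0.061, 0.0842]
tcp_rot: [2.146, -2.294, -0.001]
contact_force: [0.1, -0.1, -0.3]
gripper_width: 0.386
```

```bash
python3 - <<'E'
from plan import *
plan(.4755,.1368,.09,-1.637,10,0,nt=1)
E
```

```text
t 28.9 pos [ 0.4282 -0.061   0.0842] yaw -1.6372 dyaw 0.0002 dist 0.203
[[-2.01, -0.34, -0.06, -0.0, 0.0], [-2.0, -0.34, -0.06, 0.0, 0.0], [-2.01, -0.34, -0.05, 0.0, 0.0], [-2.0, -0.34, -0.06, 0.0, 0.0], [-2.01, -0.34, -0.06, 0.0, 0.0], [-2.0, -0.34, -0.06, 0.0, 0.0], [-2.01, -0.34, -0.06, 0.0, 0.0], [-2.0, -0.35, -0.05, 0.0, 0.0], [-2.01, -0.34, -0.06, 0.0, 0.0], [-2.0, -0.34, -0.06, 0.0, 0.0]] end [0.4755 0.1368 0.09  ] -1.6372
```

Emit:
{"op": "arm_command", "data": {
  "rows": [
    [-2.8,-0.5,0,0,0],
    [-2.8,-0.5,0,0,0],
    [-2.8,-0.5,0,0,0],
    [-2.8,-0.5,0,0,0],
    [-2.8,-0.4,0,0,0],
    [-2.5,-0.4,0,0,0],
    [-1.8,-0.3,0,0,0],
    [-1.0,-0.2,0,0,0],
    [-0.5,0,1,0,0],
    [0,0,1,0,0]
  ]
}}

```text
t: 29.9
tool_pos: [0.4742, 0.1331, 0.0638]
tcp_rot: [2.147, -2.293, -0.0]
contact_force: [0.6, -0.2, 0.1]
gripper_width: 0.385
```

```bash
python3 - <<'E'
from plan import *
c=cap('wrist','w14')
plan(.4755,.1368,.024,-1.637,1,0,nt=1)
E
```

```text
t 29.95 pos [0.4729 0.1325 0.0621] yaw -1.6371 dyaw 0.0001 dist 0.038
[[-0.45, -0.23, 3.81, -0.0, 0.0]] end [0.4755 0.1368 0.024 ] -1.6371
```

View pics/w14.png

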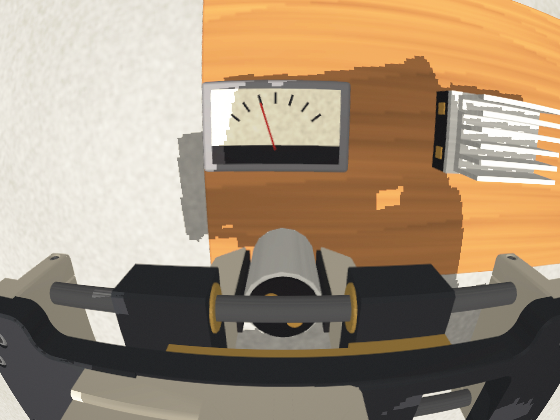

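```bash
python3 - <<'E'
from plan import *
c=load('w14')
# capture pose: camera moved w/ tool; use tool pos now
p=[.4735,.1327]
for z in (.047,.1019): print(z,proj(c,[*p,z],True))
print([px2z(c,*q,.05,True) for q in [(205,170),(347,171),(349,85),(206,82)]])
E
```

```text
0.047 [282.98332848 254.59616121]
0.1019 [282.91651052 307.08457248]
[array([0.52824754, 0.17213382, 0.05      ]), array([0.52247658, 0.09439504, 0.05      ]), array([0.56918062, 0.09155405, 0.05      ]), array([0.57608028, 0.16686869, 0.05      ])]
```

Capacitor is upright in the grip: its top is seen at (283,306), predicted (283,307). The meter is where expected. Lowering.

Emit:
{"op": "arm_command", "data": {
  "rows": [
    [-0.25,-0.1,0.4,0,0],
    [-0.2,-0.1,0.8,0,0],
    [0,0,0.8,0,0],
    [0,0,0.8,0,0],
    [0,0,0.5,0,0],
    [0,0,0.3,0,0],
    [0,0,0.1,0,0],
    [0,0,0,0,0],
    [0,0,0,0,0],
    [0,0,0,0,0]
  ]
}}

```text
t: 30.95
tool_pos: [0.477, 0.1375, 0.028]
tcp_rot: [-2.146, 2.293, -0.001]
contact_force: [-0.4, 0.5, -0.2]
gripper_width: 0.383
```

```bash
python3 - <<'E'
from plan import *
plan(.4755,.1368,.0234,-1.637,1,0,nt=1);print(ctrl.read_state()['contact_force'])
E
```

```text
t 30.95 pos [0.477  0.1375 0.028 ] yaw -1.6369 dyaw -0.0001 dist 0.005
[[0.08, 0.14, 0.46, 0.0, 0.0]] end [0.4755 0.1368 0.0234] -1.6369
[-0.36274384  0.51450313 -0.23149827]
```

Emit:
{"op": "arm_command", "data": {
  "rows": [
    [0.1,0.1,0.2,0,0],
    [0,0,0.15,0,0],
    [0,0,0.1,0,0],
    [0,0,0,0,0],
    [0,0,0,0,0],
    [0,0,0,0,0],
    [0,0,0,0,0],
    [0,0,0,0,0],
    [0,0,0,0,0],
    [0,0,0,0,0]
  ]
}}

```text
t: 31.95
tool_pos: [0.4757, 0.1365, 0.0232]
tcp_rot: [-2.147, 2.294, -0.0]
contact_force: [-0.1, -0.0, -0.4]
gripper_width: 0.385
```

```bash
python3 - <<'E'
from plan import *
plan(.4755,.1368,.0232,-1.637,1,0,nt=1);print(ctrl.read_state()['contact_force'])
E
```

```text
t 31.95 pos [0.4757 0.1365 0.0232] yaw -1.637 dyaw -0.0 dist 0.0
[[-0.02, 0.03, 0.0, 0.0, 0.0]] end [0.4755 0.1368 0.0232] -1.637
[-0.07358783 -0.04166553 -0.36732812]
```

Emit:
{"op": "arm_command", "data": {
  "rows": [
    [0,0,0.05,0,0],
    [0,0,0,0,0],
    [0,0,0,0,60],
    [0,0,0,0,70],
    [0,0,0,0,70],
    [0,0,-0.5,0,70],
    [0,0,-2,0,70],
    [0,0,-3,0,70],
    [0,0,-3,0,70],
    [0,0,-2,0,70]
  ]
}}

```text
t: 32.95
tool_pos: [0.4763, 0.1366, 0.1301]
tcp_rot: [-2.145, 2.292, -0.002]
contact_force: [0.2, 0.2, -0.7]
gripper_width: 0.7
```

```bash
python3 - <<'E'
from plan import *
c=cap('wrist','w15')
plan(.25,.43,.22,-1.0,14,100,nt=6)
E
```

```text
t 33.0 pos [0.4779 0.1369 0.1327] yaw -1.6368 dyaw 0.6368 dist 0.381
[[-1.98, 1.76, -0.62, -0.106, 100.0], [-2.16, 1.54, -0.63, -0.106, 100.0], [-2.31, 1.31, -0.62, -0.106, 100.0], [-2.43, 1.05, -0.63, -0.106, 100.0], [-2.53, 0.8, -0.62, -0.106, 100.0], [-2.6, 0.51, -0.62, -0.106, 100.0], [-2.65, 0.24, -0.63, 0.0, 100.0], [-2.64, 0.24, -0.62, 0.0, 100.0], [-2.64, 0.24, -0.62, 0.0, 100.0], [-2.64, 0.24, -0.63, 0.0, 100.0], [-2.64, 0.24, -0.62, 0.0, 100.0], [-2.64, 0.25, -0.63, 0.0, 100.0], [-2.64, 0.24, -0.62, 0.0, 100.0], [-2.64, 0.24, -0.62, 0.0, 100.0]] end [0.25   0.4299 0.22  ] -1.0008
```

View pics/w15.png

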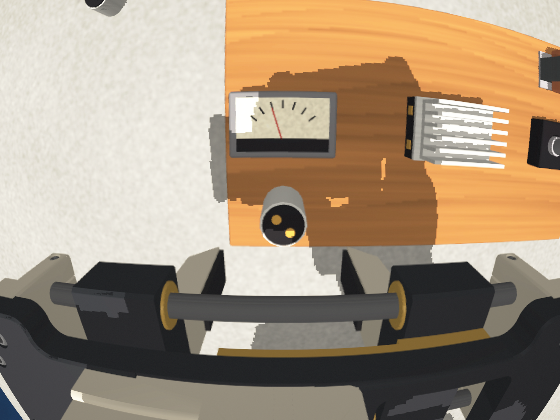

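The capacitor stands at (283,225) in front of the meter. Retreat for the final check.

Emit:
{"op": "arm_command", "data": {
  "rows": [
    [-2,1.8,-1,-0.1,100],
    [-2.2,1.5,-1,-0.1,100],
    [-2.3,1.3,-1,-0.1,100],
    [-2.4,1,-1,-0.1,100],
    [-2.5,0.8,-1,-0.1,100],
    [-2.6,0.5,-1,-0.1,100],
    [-2.6,0.2,-1,0,100],
    [-2.6,0.2,-1,0,100],
    [-2.6,0.2,0,0,100],
    [-2.6,0.2,0,0,100]
  ]
}}

```text
t: 34.0
tool_pos: [0.3204, 0.35, 0.2081]
tcp_rot: [-2.728, 1.556, -0.0]
contact_force: [0.6, -0.0, -0.5]
gripper_width: 0.998
```

Emit:
{"op": "arm_command", "data": {
  "rows": [
    [-2.6,0.2,0,0,100],
    [-2.6,0.2,0,0,100],
    [-2.6,0.2,0,0,100],
    [-1.5,0.2,0,0,100],
    [0,0,0,0,100],
    [0,0,0,0,100],
    [0,0,0,0,100],
    [0,0,0,0,100],
    [0,0,0,0,100],
    [0,0,0,0,100]
  ]
}}

```text
t: 35.0
tool_pos: [0.2672, 0.4249, 0.2078]
tcp_rot: [-2.728, 1.558, -0.0]
contact_force: [0.2, -0.8, -0.1]
gripper_width: 1.003
```

```bash
python3 - <<'E'
from fit import *
c=load('w15')
th=-.067;B=np.array([.5383,-.0178]);ex=np.array([np.cos(th),np.sin(th)]);ey=np.array([-np.sin(th),np.cos(th)])
p=px2z(c,283,225,.063,True)[:2]-B;print('cap',p@ex,p@ey)
m=[px2z(c,*q,.05,True)[:2]-B for q in [(230,157),(334,157),(336,95),(230,93)]];print('meter',[(round(a@ex,4),round(a@ey,4)) for a in m])
cap('top','tf');cap('side','sf')
im=cv2.imread('pics/tf.png')
cv2.imwrite('pics/tfc.png',cv2.resize(im[145:260,175:350],None,fx=4.5,fy=4.5,interpolation=cv2.INTER_CUBIC))
im=cv2.imread('pics/sf.png')
cv2.imwrite('pics/sfc.png',cv2.resize(im[140:320,190:430],None,fx=3.3,fy=3.3,interpolation=cv2.INTER_CUBIC))
E
```

```text
cap -0.0723936508454738 0.149534079603629
meter [(np.float64(-0.0233), np.float64(0.1892)), (np.float64(-0.0232), np.float64(0.1115)), (np.float64(0.0231), np.float64(0.1111)), (np.float64(0.0245), np.float64(0.1883))]
```

View pics/tfc.png

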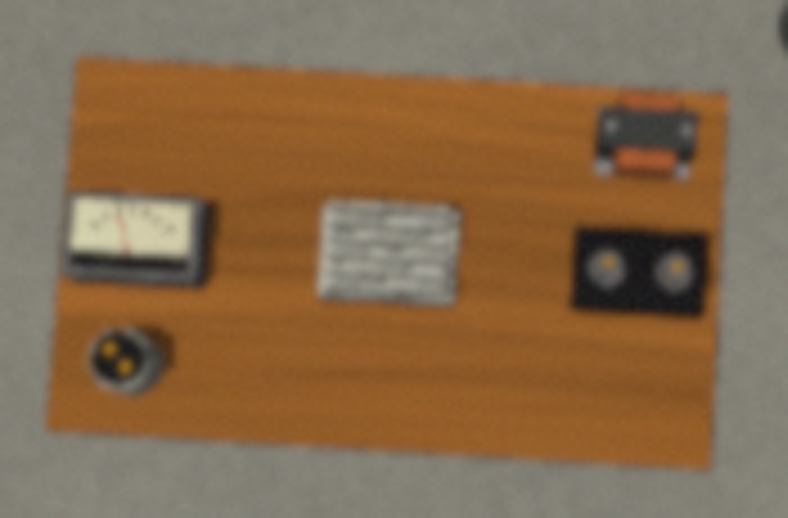

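View pics/sfc.png

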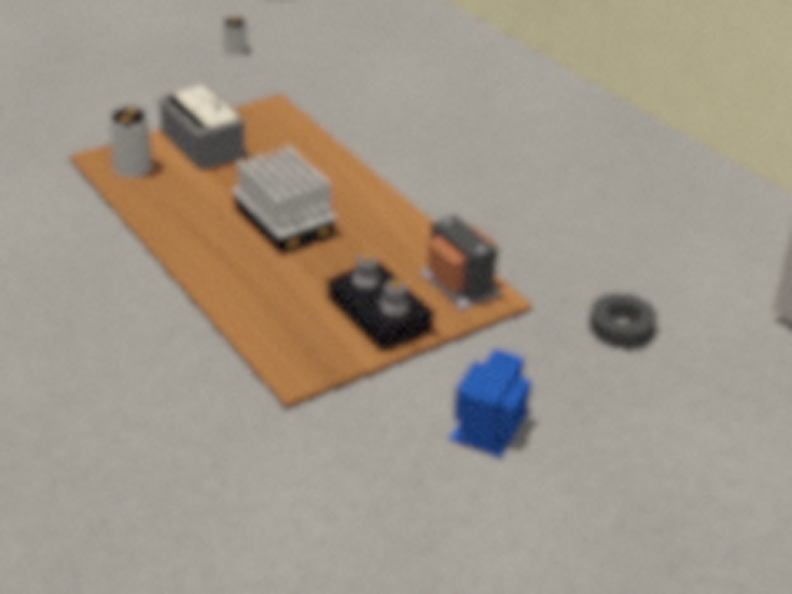

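Both final views show everything upright and square: heat sink on the rectifier at (388,252), transformer at (648,140) behind the terminals, and capacitor at (125,360) in front of the meter. Handing in.

```bash
python3 -c "
from station import ctrl
print(ctrl.finish_job(), ctrl.read_state()['t'])"
```

```text
the job is handed in; nothing more can be done
the job is handed in; nothing more can be done
```

The four parts are laid out on the board in the order asked, and the job was handed in at about 35 s of the 102 s allowed. The gripper was retracted and touching nothing.

| Part | Where the checks put it |
|---|---|
| Rectifier | About 1 mm from the board centre, square to within about 0.003 rad |
| Heat sink | Fins up, about 1.5 mm from the rectifier's centre |
| Transformer | Directly behind the terminals, off the terminal block's centre line by 1–2 mm, gap about 32 mm to the winding and 35 mm to the foot |
| Capacitor | About 0.5 mm off the meter's centre line, gap about 3 cm |

- **Final views:** the top and side pictures show all four upright. The small capacitor, ring core and blue look-alike stand where they were. The arm stayed clear of the screwdriver, but I did not re-check it in the final pictures.
- **Checks that disagreed:** the wrist and top cameras differed by 1–2 mm, which is within their calibration. My first wrist-camera measurement of the terminal block was off by 2.6 mm because I picked its side wall instead of its top edge. I did not use it, and a later picture agreed with the expected position.

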